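Return a loaded fittings tray to its sloping rack

ROBOT

A 6-joint arm with a two-finger parallel gripper is mounted at the origin on a cart in front of the work surface, level with it; the furniture and walls round the work are solid. World frame = base frame: x ahead of the robot, y to its left, z up, the work surface at z = 0. Lengths are in m, angles in rad, forces in N, time in s.
With the tool pointing down it reaches from about 0.275 to 0.75 m from the base axis. Payload 10.2 kg.
Tool frame: the origin (TCP) lies at the very end of the fingers, on their centre line; the grasp point (between the pads) lies bot.hold_point_z behind it (bot.hold_point_z is the distance from the TCP to the grasp point, in m); x points along the fingers, y is the direction in which the jaws open and shut, and the axes are right-handed (so a half turn about x gives the same grasp; the last joint's range is limited). The gripper opens to 88 mm and grips with 3 to 60 N. Pads are 18 mm wide; open, the fingers measure 123 mm over their backs; the gripper's body (75 mm by 187 mm) begins 45 mm behind the grasp point.
Start: joints at [0.937, 0.313, 1.498, -0, 1.331, -0.223], TCP at [0.21, 0.481, 0.216] pointing down, gripper open.
Joint ranges: [-2.94, 2.94], [-0.97, 2.17], [0.19, 2.56], [-1.23, 4.37], [0.02, 3.11], [-2.88, 2.88]. Speed limits (rad/s): [2.39, 2.39, 3.01, 3.14, 3.14, 3.14].

INTERFACE

Orientations are given as [roll, pitch, yaw] about the fixed x, y, z axes, in that order (R = Rz(yaw) Ry(pitch) Rx(roll)).
In Python, from rig import bot gives the robot as it stands. The module is installed in compiled form; this text tells all that it offers.
- The arm moves only by the tool move_arm, never from a script. Its argument "commands" is a list of rows, each an object with "xyz": the shift along the tool's x, y, z in mm, a list of three; "rot": the turn, a rotation vector about the tool's x, y, z in degrees, a list of three; "claw": the gripper command: -1 is fully open, 1 is shut, values between are in proportion. A call has 1 to 12 rows; each row is the pose to reach, as a shift and turn from the pose commanded when the call began, along the tool's axes at that moment; what a row does not reach only later rows make up. A row lasts 1/8 s, in which the tool goes at most 62.5 mm and 10.7 degrees, less where a joint would pass 70% of its speed; a pose out of reach is approached as far as the arm can. A call with a gripper value outside its range is refused whole. The fingers move at their own pace and stop on an object; "newtons" is the grip in N (left out, the last holds). Time passes only in rows, so rows that repeat a pose let the fingers close. It gives the time, the measured TCP pose, the force and the opening at its end, in the units of the state.
- bot.get_obs(): the state, without advancing time (a new reading comes with each control period).
- bot.capture(name): name is "scene" or "top" or "wrist"; returns a dict with "frame" (400x640x3 uint8, blue, green, red), "mtx" (3x3 intrinsics, pixels), "eye" and "attitude" of the camera in the world; the wrist camera has in their place "hand_eye" (4x4, takes a point from camera to tool coordinates, whose origin is the TCP and whose axes are the tool frame's). Camera axes: x right, y down, z forward; pixel columns grow to the right and rows downward; lengths in m; the calibration is good to about 2 mm. A picture is of the moment at which its call begins: read the wrist's pose just before it. There is no depth.
- bot.job_done(): hands the job in, once; it reports no verdict.
The state is a dict: "time": time; "qpos": joint angles; "joint_velocities": joint speeds; "tau": joint torques, N m; "tool_pos": TCP position; "orientation": TCP orientation; "contact_force": force on the tool from outside, world axes, zero at the start; "ft_torque": the same for the moment, N m; "finger_gap": finger opening in m.
Only numpy, scipy, OpenCV 4.12 (cv2) and the standard library are available. Lean on these libraries where they do the work, as an engineer would, in place of code of your own. Each camera call takes 0.05 s, during which the arm holds its last target.

TASK

Put the loaded fittings tray away in the free upper slot of the sloping rack: first draw the keeper pin out of its bore at the mouth of the slot and hang it by its collar in the open notch on the rack's side, then slide the tray in against the sprung buffer and let it down so that its rims sit behind the two small lips, fully home. Keep the fittings in their pockets, leave the pin in the notch, and do not disturb the gauge, the oil bottle, the seal box or the multimeter.

Things in the scene. Friction and masses are not known exactly. Their poses are not given: they have to be found in the camera images.
- slot: the free upper slot of the fixed grey rack, which opens towards the robot. Its slots rise away from the robot at 25 degrees: x points into the rack up the slope, y left, z square to the slope. A tray that is home has its frame here (y play 3 mm each way). Inner faces of the side cheeks at y = +-79.5 mm, their tops at z = 66 mm. A like tray fills the lower slot, 93 mm below
- lip (a point): top of the left one of two small steel lips near the front of the ledges that carry the tray's rims: slot x = -62, y = 73, z = 32 mm (the right one mirrored). Ledges: top at z = 26 mm, y = 66.5 to 79.5 mm, x = -84 to 64 mm. The lips are 6 mm high, x = -65 to -59 mm, with a short ramp in front; the front ends of the rims drop down behind them
- strip (a point): front end of the underside of the left one of two keeper strips over the ledges: slot x = -45, y = 73, z = 43 mm (right one mirrored); they run back from here, bent up in front. The rims slide between lips and strips: tray 6 to 13 mm high, 9 to 10 mm best, then it is let down
- end_stop (a point): centre of the rack's rigid back plate at the height of the rims: slot x = 62, y = 0, z = 28 mm. Before it stands a sprung rubber buffer bar (90 mm wide, face at x = 55 mm, z = 9 to 25 mm) that yields 7 mm with 2 to 5 N and later holds the tray against the lips. Tray x = -3 mm: rims just behind the lips; +2 mm: its rear wall at the plate. So push it in against the spring, then let it down
- tray: the loaded fittings tray: aluminium, 120 mm deep (x), 126 mm wide (152 mm over its two side rims), 30 mm high; origin at the centre of its underside, z up. Side rims 4 mm thick, z = 26 to 30 mm, x = -56 to 60 mm, with narrowed noses at the rear (+x). A carrying bail spans it fore and aft (along x). Black insert with four round pockets, 14 mm deep. Loaded about 0.43 kg, balanced near its middle
- tray_grip (a point): the middle of the black grip on the tray's bail: 46 mm long (tray x), 13 mm thick (tray y), 17 mm tall, at tray x = 0, y = 0, 70 mm above the tray's underside. The pockets with the fittings lie before and behind it, at tray x = +-36 mm, y = +-38 mm
- tray_front (a point): point on the tray under the front end of its rims: tray x = -56 mm, y = 0, z = 0
- pin: the keeper pin: steel shank 10 mm thick reaching 38 mm below the origin, collar 19 mm wide and 4 mm thick above it, black round knob 22 mm wide from 10 to 36 mm above it. Origin on the axis at the underside of the collar, z towards the knob. At first it stands in the bore, square to the slope, and bars the slot
- bore (a point): centre of the top face of the bored boss over the right-hand runner at the mouth of the slot (hole 11.8 mm, 20 mm deep, axis along the slot's z): slot x = -73.5, y = -72.5, z = 66 mm; the pin's collar rests here at first
- notch (a point): parking point of the pin: on the top face of the notched steel block outside the rack's right cheek, slot x = -20, y = -106, z = 66 mm, on the axis of a pin hanging there by its collar, square to the slope. The notch is 14 mm wide, open outward (slot -y), from 8.5 mm inward to 15.5 mm outward of this point; block 12 mm tall
- long_coupling: long steel coupling, 26 mm thick and 58 mm tall, upright in the front left pocket of the tray; origin at its underside
- plug: steel blanking plug, 27 x 31 mm, 26 mm tall, in the rear left pocket of the tray; origin at its underside
- reducer: brass reducer, 22 mm hexagon, 34 mm tall, in the rear right pocket of the tray; origin at its underside
- gauge: bystander: small black pressure gauge, lying on its back, 83 x 50 x 34 mm; origin at its underside
- seal_box: bystander: small cardboard box, 28 x 50 x 16 mm; origin at its underside
- bottle: bystander: brown oil bottle with a red spout, 58 mm wide, 180 mm tall; origin at its underside
- meter: bystander: yellow multimeter, 150 x 74 x 46 mm; origin at its underside

How it is judged:
By the outcome, as a careful person would: the job done as asked, in the order asked, and still so for the second after the job is handed in, with the robot touching nothing.
It also fails if it takes over 58 s, if anything falls off the work surface, if the arm or the gripper's body presses on something with over 40 N, if the wrist force passes 120 N, or if a joint passes its speed limit or range.

## Working session

There is one attempt and no reset: what is moved stays moved. The work goes in short steps, Python scripts to look and compute and a tool call to move; the robot and the scene stay as the last step left them, time stands still between calls to the robot, and variables do not carry over. Pictures are saved under pics/ and viewed, and the job is handed in when it is done.

Besides the shell and the picture viewer there is one more tool, called by a JSON object that holds its "api" and its "payload", one argument or row to a line. move_arm: Moves the arm, as the interface text tells. Its arguments: {"type":"object","properties":{"commands":{"type":"array","items":{"type":"object","properties":{"xyz":{"type":"array","items":{"type":"number"}},"rot":{"type":"array","items":{"type":"number"}},"claw":{"type":"number"}}}},"newtons":{"type":"number"}},"required":["commands"]}

```bash
mkdir -p pics; ls; python3 - <<'E'
from rig import bot
import cv2,numpy as np
print(bot.get_obs(), bot.hold_point_z)
for n in ["scene","top","wrist"]:
    c=bot.capture(n); cv2.imwrite(f"pics/{n}0.png",c["frame"])
    np.savez(f"{n}0.npz",**c)
    print({k:v for k,v in c.items() if k!="frame"})
E
```

```text
pics
{'time': 0.0, 'qpos': array([ 9.36639976e-01,  3.13454262e-01,  1.49842545e+00,  2.14973101e-06,
        1.33095766e+00, -2.23395244e-01]), 'joint_velocities': array([ 0.0001557 ,  0.0002648 ,  0.00018041, -0.00160719, -0.00037297,
        0.00063282]), 'tau': array([ 3.59163678e-03, -4.02241695e+01, -2.52261937e+01,  6.95358426e-02,
        3.53031128e-02, -9.64920150e-05]), 'tool_pos': array([0.20948646, 0.48111033, 0.21546327]), 'orientation': array([-1.79586871,  1.56955161, -2.20663033]), 'contact_force': array([-0.29057519,  0.30676562,  0.06986368]), 'ft_torque': array([ 0.04457156, -0.04516575,  0.00678726]), 'finger_gap': 0.08853250108634611} 0.0187
{'mtx': array([[516.87748077,   0.        , 317.71091259],
       [  0.        , 516.87748077, 203.52217805],
       [  0.        ,   0.        ,   1.        ]]), 'eye': array([-0.21990305,  1.10397111,  1.11309033]), 'attitude': array([-2.18829993, -0.00874443, -2.52056786])}
{'mtx': array([[378.05259784,   0.        , 323.36101967],
       [  0.        , 378.05259784, 204.11798705],
       [  0.        ,   0.        ,   1.        ]]), 'eye': array([0.34019426, 0.00853951, 1.1096235 ]), 'attitude': array([-2.92284682, -0.0060265 , -1.58176918])}
{'mtx': array([[305.32251671,   0.        , 321.96831855],
       [  0.        , 305.32251671, 200.75287326],
       [  0.        ,   0.        ,   1.        ]]), 'hand_eye': array([[-4.16852438e-04, -2.61221554e-01,  9.65278782e-01,
        -1.68653003e-01],
       [ 9.99999056e-01, -1.37276677e-03,  6.03512440e-05,
         4.32369455e-04],
       [ 1.30933759e-03,  9.65277895e-01,  2.61221879e-01,
        -6.65540382e-02],
       [ 0.00000000e+00,  0.00000000e+00,  0.00000000e+00,
         1.00000000e+00]])}
```

View pics/scene0.png

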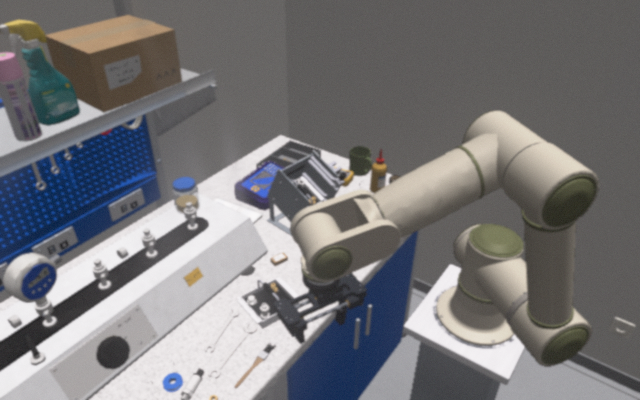

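View pics/top0.png

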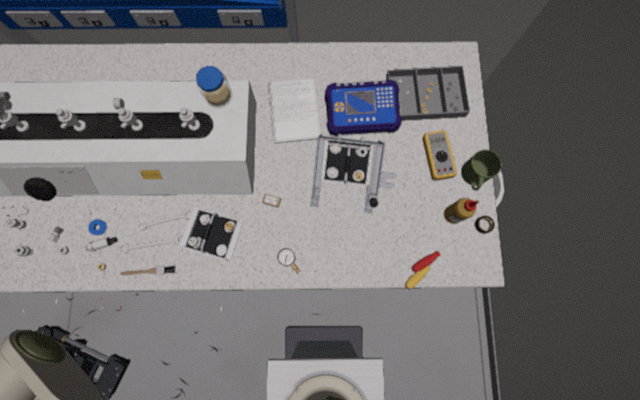

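View pics/wrist0.png

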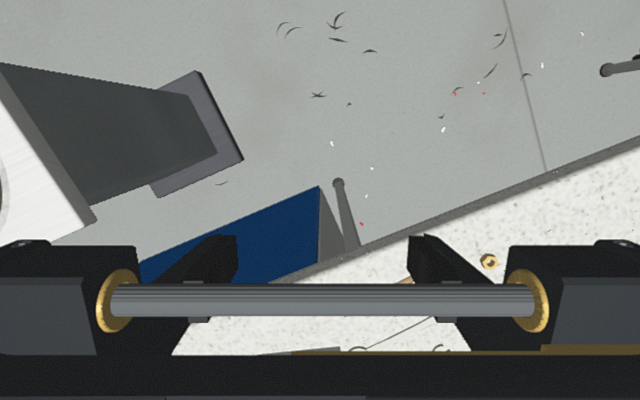

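```bash
python3 - <<'E'
import cv2,numpy as np
t=cv2.imread("pics/top0.png")
a=cv2.resize(t[125:220,295:405],None,fx=7,fy=6.3/0.9*0.85,interpolation=cv2.INTER_CUBIC) if 0 else cv2.resize(t[125:220,295:405],None,fx=6,fy=6,interpolation=cv2.INTER_CUBIC)
b=cv2.resize(t[195:275,165:275],None,fx=6,fy=6,interpolation=cv2.INTER_CUBIC)
cv2.imwrite("pics/rack_top.png",a);cv2.imwrite("pics/tray_top.png",b)
s=cv2.imread("pics/scene0.png")
cv2.imwrite("pics/rack_sc.png",cv2.resize(s[130:235,230:350],None,fx=5,fy=5,interpolation=cv2.INTER_CUBIC))
E
```

```text
(no output)
```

View pics/rack_top.png

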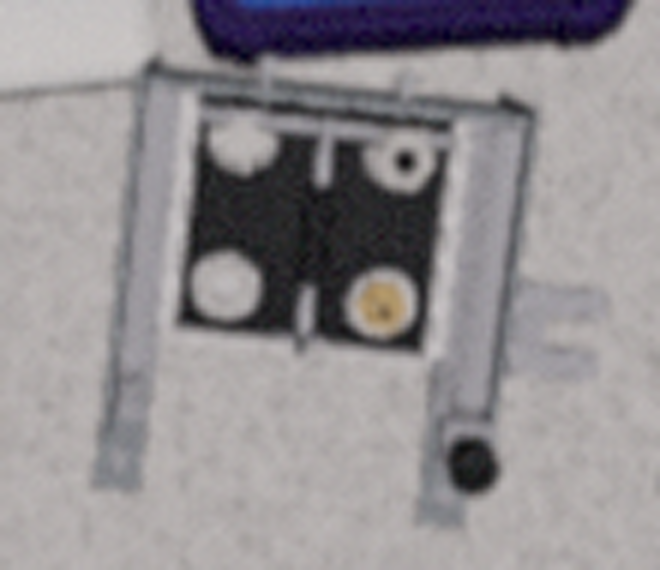

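View pics/tray_top.png

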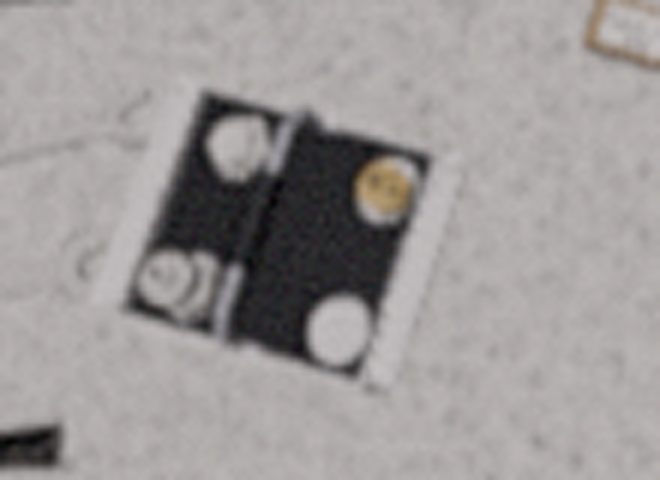

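View pics/rack_sc.png

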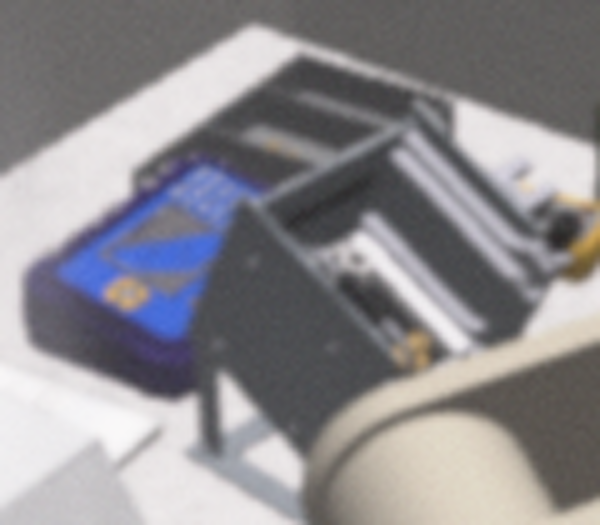

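```bash
cat > h.py <<'E'
import numpy as np, cv2
from scipy.spatial.transform import Rotation as Rn
def RPY(o): return Rn.from_euler('xyz',o).as_matrix()
def snap(name,tag):
    from rig import bot
    o=bot.get_obs(); c=bot.capture(name)
    if name=="wrist":
        T=np.eye(4);T[:3,:3]=RPY(o["orientation"]);T[:3,3]=o["tool_pos"]
        C=T@c["hand_eye"]
    else:
        C=np.eye(4);C[:3,:3]=RPY(c["attitude"]);C[:3,3]=c["eye"]
    cv2.imwrite(f"pics/{tag}.png",c["frame"]); np.savez(f"{tag}.npz",frame=c["frame"],K=c["mtx"],C=C)
    return o
def ld(tag):
    d=np.load(f"{tag}.npz"); return d["frame"],d["K"],d["C"]
def ray(tag,px):
    _,K,C=ld(tag); v=C[:3,:3]@np.linalg.solve(K,[px[0],px[1],1.]); return C[:3,3],v/np.linalg.norm(v)
def onz(tag,px,z):
    o,v=ray(tag,px); return o+v*(z-o[2])/v[2]
def tri(*obs):
    A=np.zeros((3,3));b=np.zeros(3);rs=[ray(*q) for q in obs]
    for o,v in rs:
        P=np.eye(3)-np.outer(v,v);A+=P;b+=P@o
    X=np.linalg.solve(A,b)
    return X,[np.linalg.norm(np.cross(v,X-o)) for o,v in rs]
def proj(tag,X):
    _,K,C=ld(tag); p=K@(C[:3,:3].T@(np.asarray(X)-C[:3,3])); return p[:2]/p[2]
def tool(fwd,jaw):
    x=np.array(fwd,float);x/=np.linalg.norm(x);y=np.array(jaw,float);y-=x*(x@y);y/=np.linalg.norm(y)
    return np.column_stack([x,y,np.cross(x,y)])
def rel(o,p,R):
    R0=RPY(o["orientation"]); 
    print("xyz mm",np.round(1000*R0.T@(np.array(p)-o["tool_pos"]),1),"rot deg",np.round(np.degrees(Rn.from_matrix(R0.T@R).as_rotvec()),2))
E
python3 - <<'E'
from h import *
from rig import bot
for n in ("scene","top"):
    snap(n,n+"A")
o=bot.get_obs(); print(RPY(o["orientation"]).round(3))
for z in (0.15,0.25): print("pin",onz("topA",(373.7,202.5),z),"rackc",onz("topA",(348,170),z))
print("tray",onz("topA",(165+265/6,195+230/6),0.06))
for p in [(271,200),(287,257),(440,155),(459,210)]: print(p,onz("topA",p,0.02))
rel(o,[0.40,-0.02,0.38],tool([0,0,-1],[0,1,0])); rel(o,[0.40,-0.02,0.38],tool([0,0,-1],[0,-1,0]))
E
```

```text
[[-0.     0.399  0.917]
 [-0.     0.917 -0.399]
 [-1.    -0.001 -0.   ]]
pin [ 0.55650314 -0.13075923  0.15      ] rackc [ 0.64559626 -0.06600886  0.15      ]
pin [ 0.53396212 -0.11624325  0.25      ] rackc [ 0.61377107 -0.05824036  0.25      ]
tray [0.49299214 0.31928613 0.06      ]
(271, 200) [0.59630456 0.15401854 0.02      ]
(287, 257) [0.42831168 0.10507596 0.02      ]
(440, 155) [ 0.73219223 -0.35768626  0.02      ]
(459, 210) [ 0.5607172  -0.40047069  0.02      ]
xyz mm [-164.1 -383.6  374.7] rot deg [-2.354e+01 -2.000e-02  3.000e-02]
xyz mm [-164.1 -383.6  374.7] rot deg [1.5646e+02 4.0000e-02 2.0000e-02]
```

```bash
python3 - <<'E'
from h import *
from rig import bot
o=bot.get_obs(); rel(o,[0.40,0.30,0.28],tool([0,0,-1],[0.3,.95,0]))
E
```

```text
xyz mm [-64.2 -90.1 246.9] rot deg [-6.01 -0.01  0.03]
```

{"api": "move_arm", "payload": {
  "commands": [
    {"xyz": [-30,-20,50]},
    {"xyz": [-50,-40,100],"rot": [-6,0,0]},
    {"xyz": [-64,-65,150],"rot": [-6,0,0]},
    {"xyz": [-64,-80,200],"rot": [-6,0,0]},
    {"xyz": [-64,-90,247],"rot": [-6,0,0]},
    {"xyz": [-64,-90,247],"rot": [-6,0,0]},
    {"xyz": [-64,-90,247],"rot": [-6,0,0]}
  ]
}}

```text
$.commands[0]: bad value
```

```bash
python3 - <<'E'
from h import *
o=snap("wrist","w1"); print(o["time"],o["tool_pos"],o["contact_force"],o["joint_velocities"].round(3))
rel(o,[0.40,-0.02,0.38],tool([0,0,-1],[0,1,0]))
E
```

```text
0.25 [0.2095915  0.48120751 0.21577043] [ 0.327033   -0.01121217 -0.31997191] [-0.003 -0.003 -0.002  0.    -0.001  0.001]
xyz mm [-164.1 -383.6  374.7] rot deg [-2.354e+01 -2.000e-02  3.000e-02]
```

View pics/w1.png

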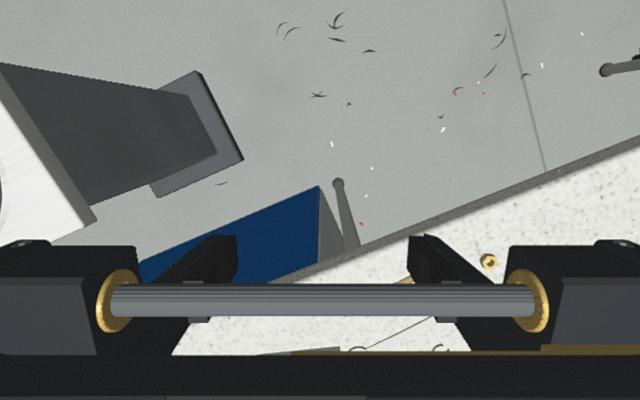

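{"api": "move_arm", "payload": {
  "commands": [
    {"xyz": [-30,-20,50],"rot": [0,0,0],"claw": -1},
    {"xyz": [-60,-40,100],"rot": [-6,0,0],"claw": -1},
    {"xyz": [-90,-65,150],"rot": [-6,0,0],"claw": -1},
    {"xyz": [-120,-80,200],"rot": [-6,0,0],"claw": -1},
    {"xyz": [-120,-90,247],"rot": [-6,0,0],"claw": -1},
    {"xyz": [-120,-90,280],"rot": [-6,0,0],"claw": -1},
    {"xyz": [-120,-90,280],"rot": [-6,0,0],"claw": -1},
    {"xyz": [-120,-90,280],"rot": [-6,0,0],"claw": -1}
  ]
}}

```text
time: 1.3
tool_pos: [0.4299, 0.2873, 0.336]
orientation: [3.12, 1.57, 2.814]
contact_force: [-1.0, 0.1, 1.0]
finger_gap: 0.0881
```

```bash
python3 - <<'E'
from h import *
o=snap("wrist","w1"); print(o["time"],o["tool_pos"],o["contact_force"],o["joint_velocities"].round(3),o["qpos"])
a=np.radians(25)
f=[np.sin(a),0,-np.cos(a)]
rel(o,[0.46,-0.05,0.48],tool(f,[0,1,0]))
E
```

```text
1.3 [0.42985121 0.28733093 0.33601549] [-0.98687791  0.06495679  0.99340251] [ 0.015 -0.012  0.002 -0.001 -0.001 -0.002] [ 3.62236801e-01  2.41546637e-01  1.28372278e+00  2.22137286e-04
  1.61659221e+00 -9.02810565e-01]
xyz mm [-144.  -312.6  130.2] rot deg [-17.24 -24.82   3.82]
```

View pics/w1.png

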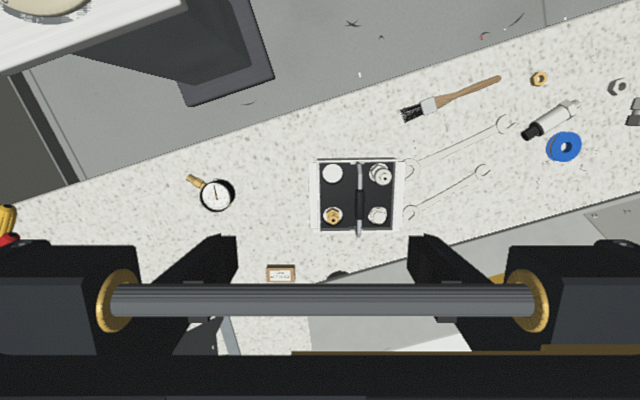

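{"api": "move_arm", "payload": {
  "commands": [
    {"xyz": [-40,-50,20],"rot": [-3,-4,0.6],"claw": -1},
    {"xyz": [-70,-100,40],"rot": [-6,-8,1.3],"claw": -1},
    {"xyz": [-100,-150,60],"rot": [-9,-13,2],"claw": -1},
    {"xyz": [-130,-200,85],"rot": [-12,-18,3],"claw": -1},
    {"xyz": [-144,-250,110],"rot": [-15,-22,3.5],"claw": -1},
    {"xyz": [-144,-313,130],"rot": [-17.2,-24.8,3.8],"claw": -1},
    {"xyz": [-144,-313,130],"rot": [-17.2,-24.8,3.8],"claw": -1},
    {"xyz": [-144,-313,130],"rot": [-17.2,-24.8,3.8],"claw": -1}
  ]
}}

```text
time: 2.35
tool_pos: [0.4598, -0.0497, 0.4803]
orientation: [0.0, 1.134, -0.001]
contact_force: [0.1, -0.0, 0.3]
finger_gap: 0.0884
```

```bash
python3 - <<'E'
from h import *
o=snap("wrist","w2"); print(o["time"],o["tool_pos"],o["contact_force"],o["joint_velocities"].round(3),o["qpos"])
print(RPY(o["orientation"]).round(3))
E
```

```text
2.35 [ 0.459821   -0.04967529  0.48029681] [ 0.11156034 -0.02219373  0.28108327] [ 0.047  0.003 -0.006 -0.001 -0.001 -0.001] [-0.48235436 -0.13762259  1.38471718  0.1975566   1.50388624 -2.02633176]
[[ 0.423  0.001  0.906]
 [-0.     1.    -0.001]
 [-0.906  0.     0.423]]
```

View pics/w2.png

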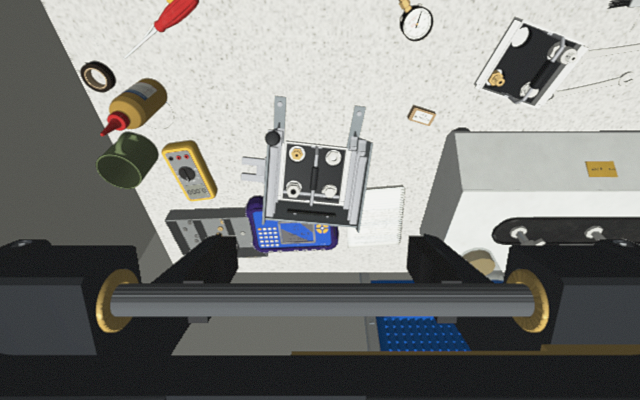

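{"api": "move_arm", "payload": {
  "commands": [
    {"xyz": [40,20,0],"rot": [0,0,0],"claw": -1},
    {"xyz": [80,40,0],"rot": [0,0,0],"claw": -1},
    {"xyz": [120,60,10],"rot": [0,0,0],"claw": -1},
    {"xyz": [120,60,10],"rot": [0,0,0],"claw": -1},
    {"xyz": [120,60,10],"rot": [0,0,0],"claw": -1},
    {"xyz": [120,60,10],"rot": [0,0,0],"claw": -1}
  ]
}}

```text
time: 3.15
tool_pos: [0.5198, 0.0094, 0.377]
orientation: [-0.002, 1.132, -0.003]
contact_force: [0.7, -0.9, -0.4]
finger_gap: 0.0876
```

```bash
python3 - <<'E'
from h import *
o=snap("wrist","w3"); print(o["time"],o["tool_pos"],o["joint_velocities"].round(3),o["qpos"])
E
```

```text
3.15 [0.51979324 0.00940178 0.3769683 ] [-0.011  0.     0.006  0.    -0.003  0.   ] [-0.26729924 -0.02514522  1.54353093  0.11945438  1.20056004 -1.85692081]
```

{"api": "move_arm", "payload": {
  "commands": [
    {"xyz": [0,-40,0],"rot": [0,0,0],"claw": -1},
    {"xyz": [0,-90,0],"rot": [0,0,0],"claw": -1},
    {"xyz": [0,-130,0],"rot": [0,0,0],"claw": -1},
    {"xyz": [0,-130,0],"rot": [0,0,0],"claw": -1},
    {"xyz": [0,-130,0],"rot": [0,0,0],"claw": -1},
    {"xyz": [0,-130,0],"rot": [0,0,0],"claw": -1}
  ]
}}

```text
time: 3.95
tool_pos: [0.5198, -0.1197, 0.376]
orientation: [-0.001, 1.134, -0.001]
contact_force: [-0.1, 0.4, -0.3]
finger_gap: 0.0882
```

```bash
python3 - <<'E'
from h import *
o=snap("wrist","w4"); print(o["time"],o["tool_pos"],o["joint_velocities"].round(3),o["qpos"])
for t in ("w3","w4"):
    f=ld(t)[0]; cv2.imwrite(f"pics/{t}c.png",cv2.resize(f[60:260,180:430],None,fx=3,fy=3,interpolation=cv2.INTER_CUBIC))
E
```

```text
3.95 [ 0.51975406 -0.11972643  0.37595367] [ 0.002  0.002  0.001  0.    -0.001 -0.003] [-0.565833    0.01657164  1.50408273  0.24067604  1.25397447 -2.16957988]
```

View pics/w3.png

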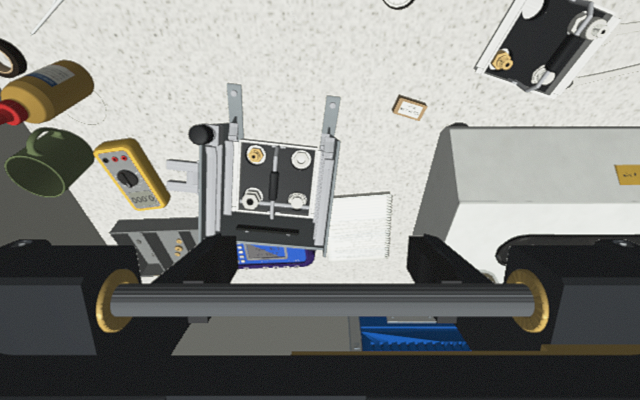

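View pics/w4.png

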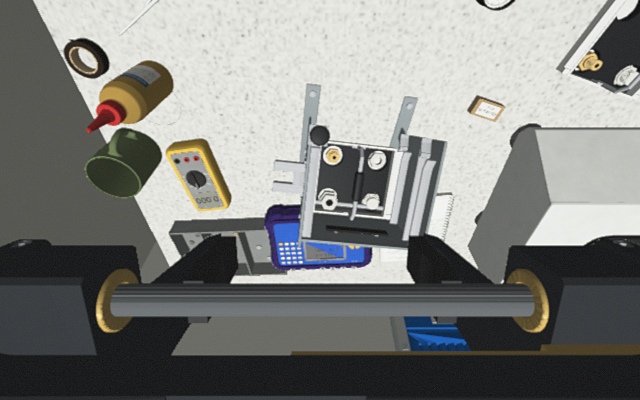

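```bash
python3 - <<'E'
from h import *
for t,(x0,y0) in {"w3":(155,75),"w4":(260,75)}.items():
    f=ld(t)[0]; cv2.imwrite(f"pics/{t}c.png",cv2.resize(f[y0:y0+140,x0:x0+195],None,fx=4,fy=4,interpolation=cv2.INTER_CUBIC))
E
```

```text
(no output)
```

View pics/w3c.png

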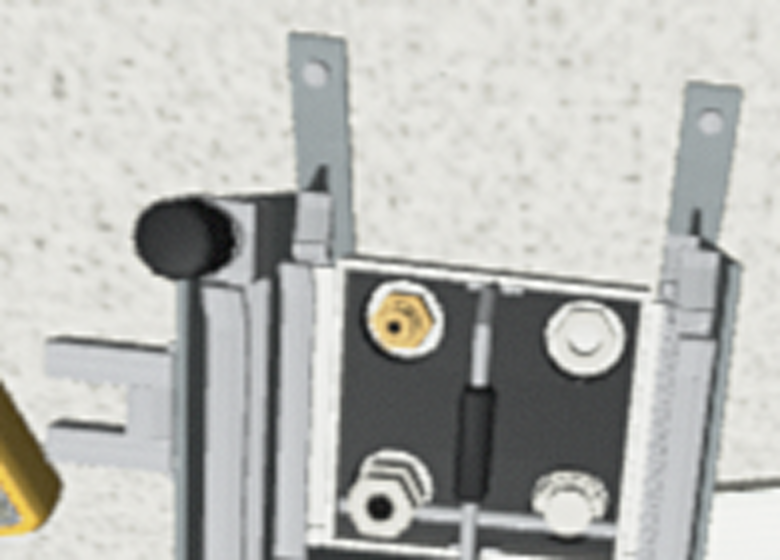

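View pics/w4c.png

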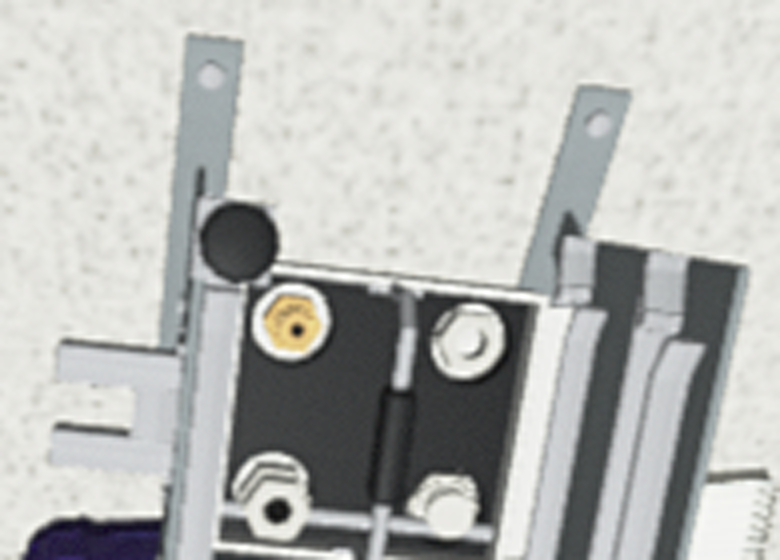

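```bash
cat > m.py <<'E'
from h import *
o3,o4=np.array([155,75]),np.array([260,75])
def P(a,b): 
    return tri(("w3",(np.array(a)+.0)/4+o3),("w4",(np.array(b))/4+o4))
F={"knob":((170,240),(238,242)),"holeR":((315,73),(211,74)),"holeL":((710,121),(598,123)),
"n1":((47,341),(57,342)),"n2":((47,370),(56,378)),"n3":((50,428),(55,431)),"n4":((48,460),(51,463)),"n2in":((131,379),(140,383)),"n3in":((128,430),(135,433)),
"cheekL":((740,262),(748,268)),"lipfrontL":((668,237),(645,253))}
if __name__=="__main__":
    for k,(a,b) in F.items():
        X,e=P(a,b); print(k,X.round(4),np.round(np.array(e)*1000,1))
    h=P(*F["holeL"])[0]-P(*F["holeR"])[0]; print("yaw",np.degrees(np.arctan2(-h[0],h[1])),np.linalg.norm(h))
E
python3 m.py
```

```text
knob [ 0.5435 -0.1223  0.2099] [0. 0.]
holeR [ 0.5759 -0.1347  0.0077] [0.2 0.2]
holeL [0.5969 0.0269 0.0071] [0.1 0.1]
n1 [ 0.5871 -0.1768  0.1906] [0.2 0.2]
n2 [ 0.5951 -0.1772  0.1961] [0.8 0.8]
n3 [ 0.6098 -0.1781  0.2042] [0.1 0.1]
n4 [ 0.6182 -0.1795  0.2091] [0.1 0.1]
n2in [ 0.5968 -0.1521  0.1973] [0.2 0.2]
n3in [ 0.6094 -0.1537  0.2058] [0.1 0.1]
cheekL [0.5714 0.0311 0.1732] [0.5 0.5]
lipfrontL [0.5803 0.0093 0.1442] [2.2 2.2]
yaw -7.387531485771013 0.1629411226914486
```

```bash
python3 - <<'E'
from m import *
from scipy.optimize import least_squares
S={"knob":(-73.5,-72.5,102),"n2":(-27,-121.5,66),"n3":(-13,-121.5,66),"n2in":(-27,-97.5,66),"n3in":(-13,-97.5,66)}
W={k:P(*F[k])[0] for k in S}
def R(y): return Rn.from_euler('ZY',[y,-25],degrees=True).as_matrix()
def res(p): return np.concatenate([1000*(p[:3]+R(p[3])@(np.array(S[k])/1000)-W[k]) for k in S])
s=least_squares(res,[.6,-.05,.13,-7.4]); print(s.x, s.fun.reshape(-1,3).round(1))
for y in(-7.4,):
    for k in S: print(k,(W[k]-R(y)@(np.array(S[k])/1000)).round(4))
O=s.x[:3]; 
print("cheekL in slot",1000*R(-7.4).T@(P(*F["cheekL"])[0]-O))
E
```

```text
[ 0.65886953 -0.06042977  0.14930611 -5.30495835] [[-0.6 -0.2  0.8]
 [ 0.4  0.6  1.6]
 [-1.7  0.3 -0.6]
 [ 0.9 -0.6  0.4]
 [ 1.  -0.1 -2.2]]
knob [ 0.6617 -0.0645  0.1486]
n2 [ 0.6627 -0.0635  0.1477]
n3 [ 0.6648 -0.0627  0.1499]
n2in [ 0.6613 -0.0621  0.1489]
n3in [ 0.6613 -0.0621  0.1515]
cheekL in slot [-79.18033123  79.50356588  63.2462382 ]
```

```bash
python3 - <<'E'
from h import *
for t,(x0,y0) in {"w3":(195,125),"w4":(295,125)}.items():
    f=ld(t)[0]; cv2.imwrite(f"pics/{t}d.png",cv2.resize(f[y0:y0+130,x0:x0+160],None,fx=5,fy=4.6,interpolation=cv2.INTER_CUBIC))
E
```

```text
(no output)
```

View pics/w4d.png

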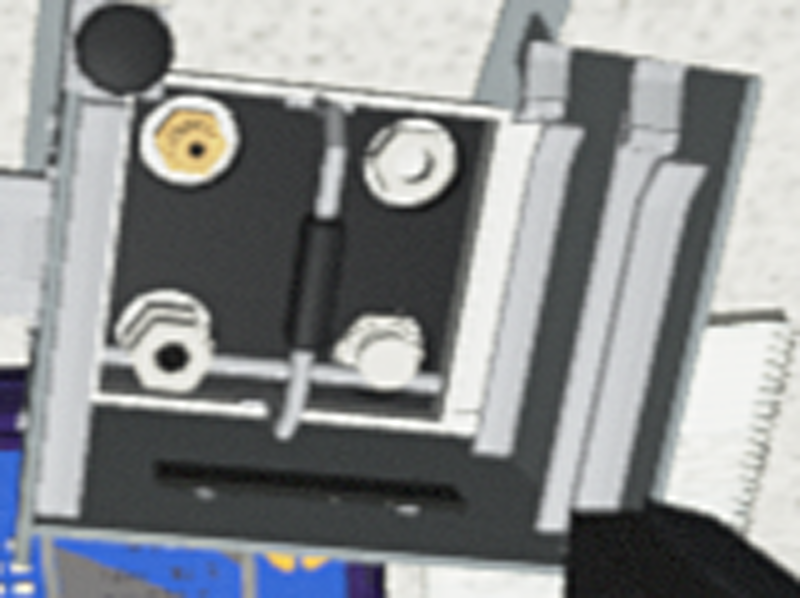

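View pics/w3d.png

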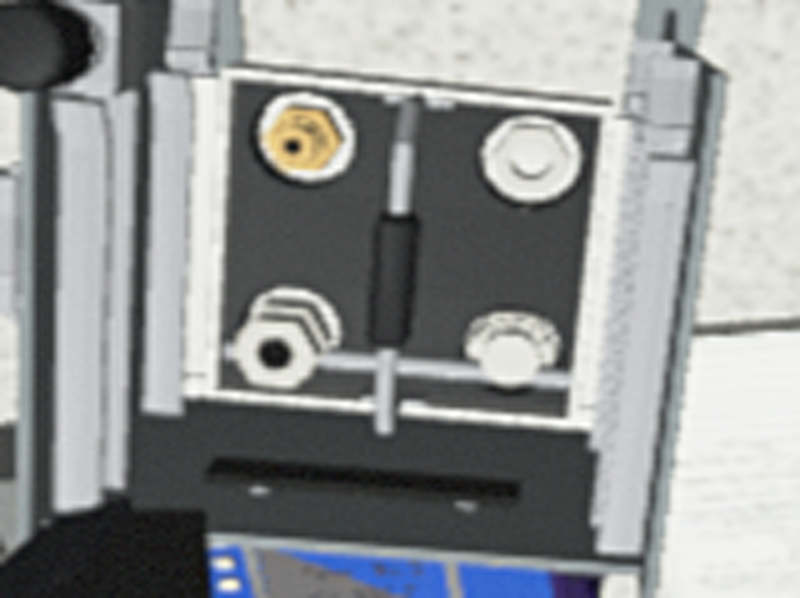

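```bash
python3 - <<'E'
from h import *
f3=lambda p: (p[0]/5+195,p[1]/4.6+125); f4=lambda p:(p[0]/5+295,p[1]/4.6+125)
def line(a,b,c,d,n):
    n1=np.cross(ray("w3",f3(a))[1],ray("w3",f3(b))[1]);n2=np.cross(ray("w4",f4(c))[1],ray("w4",f4(d))[1])
    v=np.cross(n1,n2);v/=np.linalg.norm(v);v*=np.sign(v[0])
    print(n,"yaw",np.degrees(np.arctan2(v[1],v[0])),"pitch",np.degrees(np.arcsin(v[2])))
line((720,80),(655,570),(760,80),(655,485),"cheekL")
line((640,130),(603,540),(632,152),(540,528),"ledge/inner L")
line((155,75),(145,410),(540,130),(478,450),"strip? mixed")
line((107,95),(105,485),(128,100),(78,515),"right strip")
def T(a,b): return tri(("w3",f3(a)),("w4",f4(b)))
A=T((207,460),(157,460));B=T((520,484),(465,488));print(A,B); h=B[0]-A[0]; print("buf yaw",np.degrees(np.arctan2(-h[0],h[1])),np.linalg.norm(h))
A=T((225,68),(165,75));B=T((620,105),(510,112));print(A,B); h=B[0]-A[0]; print("lowtray front yaw",np.degrees(np.arctan2(-h[0],h[1])),np.linalg.norm(h))
# tray rim left lower
from m import P
F=((668,237),(645,253))
E
```

```text
cheekL yaw -6.4825763884935705 pitch 20.796779547244004
ledge/inner L yaw -4.805504556665465 pitch 15.184388151393977
strip? mixed yaw -7.028297509040457 pitch 24.998991708343127
right strip yaw -7.0142634403203195 pitch 22.033567190525257
(array([ 0.69673342, -0.11349412,  0.18972061]), [np.float64(0.000509041731247551), np.float64(0.0005090417312474287)]) (array([ 0.70703908, -0.02425934,  0.19104595]), [np.float64(8.890058836482498e-05), np.float64(8.890058836484856e-05)])
buf yaw -6.587860756832843 0.08983768360573062
(array([ 0.60954871, -0.11090034,  0.10253448]), [np.float64(0.0006967810644904856), np.float64(0.0006967810644902997)]) (array([0.6484031 , 0.00420398, 0.05980615]), [np.float64(0.0007526375100826204), np.float64(0.0007526375100823953)])
lowtray front yaw -18.652524471531923 0.12878035094790577
```

```bash
cat >> h.py <<'E'
YAW=-6.9
def RS(y=None): return Rn.from_euler('ZY',[YAW if y is None else y,-25],degrees=True).as_matrix()
def toolS(y=None):
    R=RS(y); return np.column_stack([-R[:,2],R[:,1],R[:,0]])
E
python3 - <<'E'
from h import *
from rig import bot
o=bot.get_obs(); k=np.array([0.5435,-0.1223,0.2099])
rel(o,k+RS()[:,2]*0.045,toolS())
E
```

```text
xyz mm [115.5  -0.2 -48.6] rot deg [ 6.28  0.03 -2.9 ]
```

{"api": "move_arm", "payload": {
  "commands": [
    {"xyz": [40,0,-20],"rot": [6.3,0,-2.9],"claw": -1},
    {"xyz": [80,0,-40],"rot": [6.3,0,-2.9],"claw": -1},
    {"xyz": [115,0,-48],"rot": [6.3,0,-2.9],"claw": -1},
    {"xyz": [115,0,-48],"rot": [6.3,0,-2.9],"claw": -1},
    {"xyz": [115,0,-48],"rot": [6.3,0,-2.9],"claw": -1}
  ]
}}

```text
time: 4.62
tool_pos: [0.5254, -0.1207, 0.2528]
orientation: [-0.001, 1.132, -0.123]
contact_force: [-0.4, -1.2, 1.3]
finger_gap: 0.0884
```

```bash
python3 - <<'E'
from h import *
o=snap("wrist","w5"); print(o["time"],o["tool_pos"],o["joint_velocities"].round(3),o["qpos"])
k=np.array([0.5435,-0.1223,0.2099]);print(proj("w5",k)); rel(o,k+RS()[:,2]*0.045,toolS())
E
```

```text
4.625 [ 0.52535791 -0.12069708  0.2527909 ] [-0.005 -0.008 -0.007 -0.001 -0.005 -0.002] [-0.53087964  0.07996034  1.75388677  0.21466642  0.91267578 -2.07790548]
[322.58441024 209.37552181]
xyz mm [ 1.6  0.6 -1.6] rot deg [-0.04  0.12  0.05]
```

View pics/w5.png

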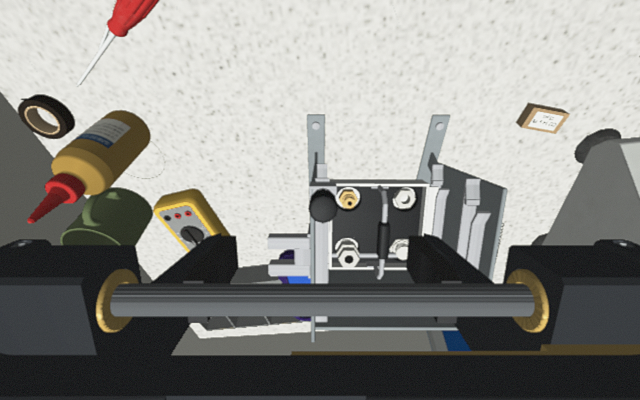

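```bash
python3 - <<'E'
from h import *
f=ld("w5")[0]; cv2.imwrite("pics/w5c.png",cv2.resize(f[105:295,255:455],None,fx=4,fy=3.1,interpolation=cv2.INTER_CUBIC))
g=f.max(axis=2)[170:240,290:350]; m=(g<45).astype(np.uint8); 
n,l,s,c=cv2.connectedComponentsWithStats(m); 
for i in range(1,n):
    if s[i,4]>100: print(s[i]+[290,170,0,0,0],c[i]+[290,170])
E
```

```text
[310 190  40  26 198] [326.01010101 198.2979798 ]
```

View pics/w5c.png

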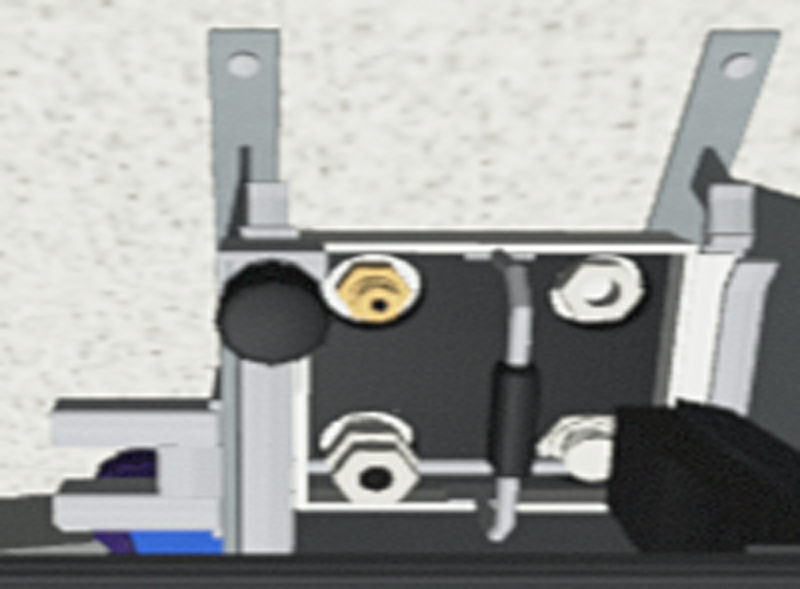

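```bash
python3 - <<'E'
from h import *
q=lambda x,y:(255+x/4,105+y/3.1)
A=onz("w5",q(244,64),.007);B=onz("w5",q(739,66),.007);h=B-A;print(A,B,np.degrees(np.arctan2(-h[0],h[1])))
E
```

```text
[ 0.57639629 -0.13473851  0.007     ] [0.5972579  0.02682361 0.007     ] -7.357569454553767
```

{"api": "move_arm", "payload": {
  "commands": [
    {"xyz": [30,1,-2.5],"rot": [0.3,0,0],"claw": -1},
    {"xyz": [60,1,-2.5],"rot": [0.3,0,0],"claw": -1},
    {"xyz": [72,1,-2.5],"rot": [0.3,0,0],"claw": -1},
    {"xyz": [72,1,-2.5],"rot": [0.3,0,0],"claw": -1},
    {"xyz": [72,1,-2.5],"rot": [0.3,0,0],"claw": -1}
  ]
}}

```text
time: 5.3
tool_pos: [0.5532, -0.1233, 0.1861]
orientation: [0.004, 1.133, -0.123]
contact_force: [0.4, 0.7, 0.5]
finger_gap: 0.0882
```

{"api": "move_arm", "payload": {
  "commands": [
    {"xyz": [0,0,0],"rot": [0,0,0],"claw": 0.2},
    {"xyz": [0,0,0],"rot": [0,0,0],"claw": 0.4},
    {"xyz": [0,0,0],"rot": [0,0,0],"claw": 1},
    {"xyz": [0,0,0],"rot": [0,0,0],"claw": 1},
    {"xyz": [0,0,0],"rot": [0,0,0],"claw": 1},
    {"xyz": [0,0,0],"rot": [0,0,0],"claw": 1}
  ],
  "newtons": 30
}}

```text
time: 6.05
tool_pos: [0.5529, -0.1231, 0.1846]
orientation: [0.006, 1.135, -0.121]
contact_force: [0.2, 0.1, 0.3]
finger_gap: 0.0305
```

```bash
python3 - <<'E'
from h import *
o=snap("wrist","w6"); print(o)
E
```

```text
{'time': 6.05, 'qpos': array([-0.50355536,  0.2116922 ,  1.78722667,  0.2337675 ,  0.74826677,
       -2.08686098]), 'joint_velocities': array([-9.43801898e-04,  4.23829123e-04, -5.85885673e-04, -5.32176715e-04,
        9.98737372e-05, -5.43609525e-04]), 'tau': array([-4.78567163e-04, -3.43660998e+01, -2.41395324e+01,  3.41424923e-01,
       -9.09252595e-01, -5.96774786e-03]), 'tool_pos': array([ 0.55291066, -0.12314522,  0.18464937]), 'orientation': array([ 0.00621074,  1.13465651, -0.12123315]), 'contact_force': array([0.20017119, 0.1383748 , 0.25139364]), 'ft_torque': array([ 0.06962426,  0.16969126, -0.01544982]), 'finger_gap': 0.030471073320777052}
```

View pics/w6.png

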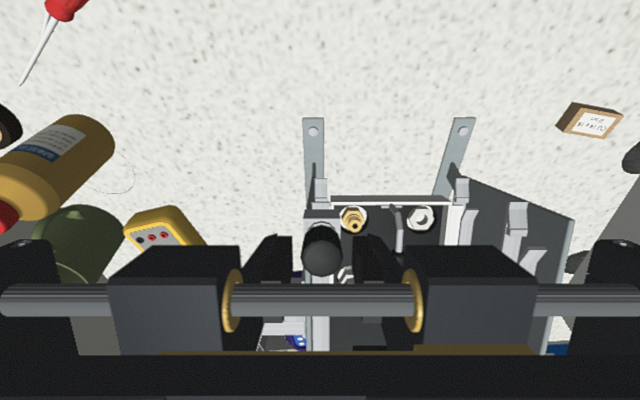

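{"api": "move_arm", "payload": {
  "commands": [
    {"xyz": [0,0,0],"rot": [0,0,0],"claw": 1},
    {"xyz": [0,0,0],"rot": [0,0,0],"claw": 1},
    {"xyz": [0,0,0],"rot": [0,0,0],"claw": 1}
  ]
}}

```text
time: 6.48
tool_pos: [0.5529, -0.1232, 0.1847]
orientation: [0.006, 1.135, -0.121]
contact_force: [-0.3, 0.4, 0.1]
finger_gap: 0.0204
```

```bash
python3 - <<'E'
from h import *
o=snap("wrist","w7"); print(o["tool_pos"],o["orientation"],o["contact_force"],o["ft_torque"],o["finger_gap"])
E
```

```text
[ 0.55291915 -0.12315892  0.18467273] [ 0.00612981  1.13459792 -0.12129145] [-0.32749271  0.35755914  0.105378  ] [ 0.0700056   0.19715154 -0.02015789] 0.020387684374038633
```

View pics/w7.png

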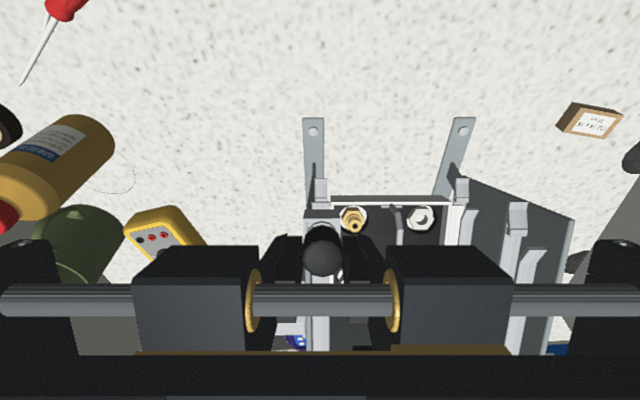

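```bash
python3 - <<'E'
from h import *
from rig import bot
o=bot.get_obs();R=RPY(o["orientation"])
for v in [(0,0,0),(-.0187,0,0),(-.028,0,0),(-.028,0,-.009),(-.028,0,-.011),(-.0187,.044,0.009),(-.0187,.044,-0.009)]: print(v,proj("w7",o["tool_pos"]+R@np.array(v)).round(1))
f=ld("w7")[0]; cv2.imwrite("pics/w7c.png",cv2.resize(f[190:310,250:400],None,fx=5,fy=4.9,interpolation=cv2.INTER_CUBIC))
f=ld("w5")[0]; cv2.imwrite("pics/w5f.png",cv2.resize(f[190:310,200:450],None,fx=3,fy=4.9,interpolation=cv2.INTER_CUBIC))
E
```

```text
(0, 0, 0) [321.6 235. ]
(-0.0187, 0, 0) [321.6 248. ]
(-0.028, 0, 0) [321.6 255.7]
(-0.028, 0, -0.009) [321.6 238.9]
(-0.028, 0, -0.011) [321.5 235.1]
(-0.0187, 0.044, 0.009) [403.4 263.4]
(-0.0187, 0.044, -0.009) [405.8 232. ]
```

View pics/w7c.png

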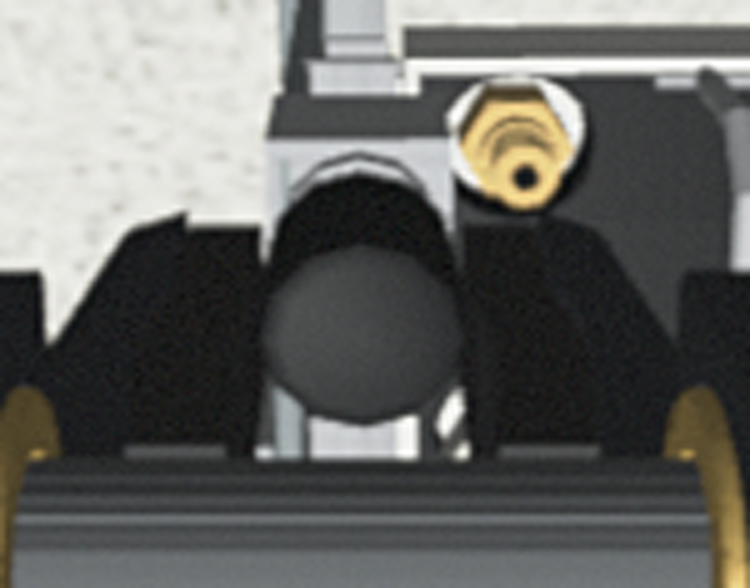

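{"api": "move_arm", "payload": {
  "commands": [
    {"xyz": [-8,0,0],"rot": [0,0,0],"claw": 1},
    {"xyz": [-20,0,0],"rot": [0,0,0],"claw": 1},
    {"xyz": [-35,0,0],"rot": [0,0,0],"claw": 1},
    {"xyz": [-50,0,0],"rot": [0,0,0],"claw": 1},
    {"xyz": [-55,0,0],"rot": [0,0,0],"claw": 1},
    {"xyz": [-55,0,0],"rot": [0,0,0],"claw": 1}
  ]
}}

```text
time: 7.28
tool_pos: [0.5298, -0.1204, 0.2349]
orientation: [0.005, 1.134, -0.122]
contact_force: [-0.4, -0.0, -0.6]
finger_gap: 0.0203
```

{"api": "move_arm", "payload": {
  "commands": [
    {"xyz": [0,-15,22],"rot": [0,0,0],"claw": 1},
    {"xyz": [0,-28,44],"rot": [0,0,0],"claw": 1},
    {"xyz": [0,-33.5,53.5],"rot": [0,0,0],"claw": 1},
    {"xyz": [0,-33.5,53.5],"rot": [0,0,0],"claw": 1},
    {"xyz": [0,-33.5,53.5],"rot": [0,0,0],"claw": 1}
  ]
}}

```text
time: 7.9
tool_pos: [0.5732, -0.1592, 0.2565]
orientation: [0.007, 1.136, -0.12]
contact_force: [-0.1, 0.3, -1.3]
finger_gap: 0.0204
```

```bash
python3 - <<'E'
from h import *
o=snap("wrist","w8");snap("top","t8"); print(o["tool_pos"],o["orientation"],o["contact_force"],o["finger_gap"])
p0=np.array([0.55292,-0.12316,0.18467]); print(1000*RS(-7.2).T@(o["tool_pos"]-p0))
f=ld("w8")[0]; cv2.imwrite("pics/w8c.png",cv2.resize(f[150:310,230:430],None,fx=4,fy=3.7,interpolation=cv2.INTER_CUBIC))
E
```

```text
[ 0.57317798 -0.15917902  0.25647795] [ 0.00717509  1.13562458 -0.11996715] [-0.08107129  0.27225272 -1.3176578 ] 0.0203604798177335
[ 52.65396416 -33.19600431  54.67836266]
```

View pics/w8c.png

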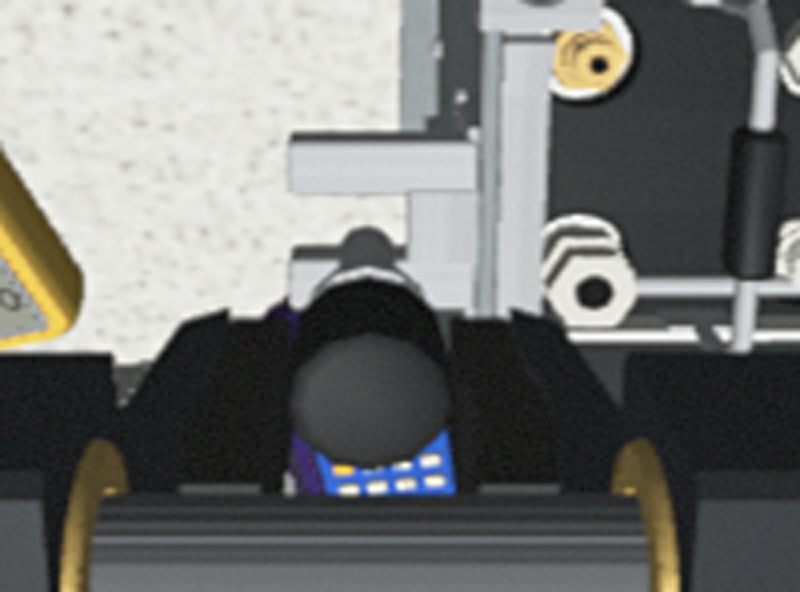

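```bash
python3 - <<'E'
from h import *
from rig import bot
o=bot.get_obs();R=RPY(o["orientation"])
q=lambda X:np.round([(X[0]-230)*4,(X[1]-150)*3.7],0)
for v in (.040,.046,.05): print(v,q(proj("w8",o["tool_pos"]+R@np.array([v,0,0]))))
S=RS(-7.2);
n=o["tool_pos"]+S@np.array([.8,-.3,-54.7-8])/1000
for d in [(-7,-15.5),(-7,8.5),(7,8.5),(7,-15.5),(0,0)]: print(d,q(proj("w8",n+S@np.array([d[0],d[1],0])/1000)))
E
```

```text
0.04 [366. 240.]
0.046 [366. 231.]
0.05 [366. 225.]
(-7, -15.5) [285. 180.]
(-7, 8.5) [408. 179.]
(7, 8.5) [407. 242.]
(7, -15.5) [286. 243.]
(0, 0) [364. 211.]
```

```bash
python3 - <<'E'
from h import *
f=ld("w8")[0]; cv2.imwrite("pics/w8e.png",cv2.resize(f[178:240,295:360],None,fx=12,fy=9.6,interpolation=cv2.INTER_CUBIC))
E
```

```text
(no output)
```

View pics/w8e.png

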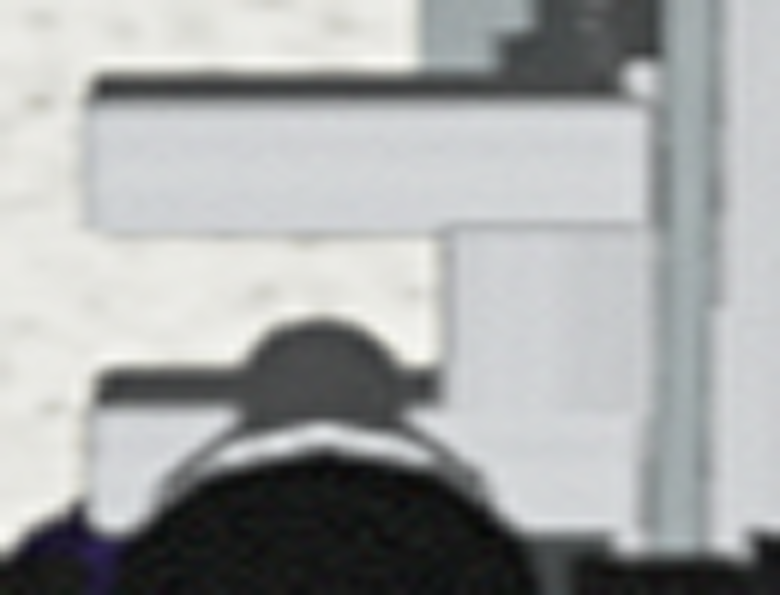

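{"api": "move_arm", "payload": {
  "commands": [
    {"xyz": [10,-0.3,0.8],"rot": [0,0,0],"claw": 1},
    {"xyz": [20,-0.3,0.8],"rot": [0,0,0],"claw": 1},
    {"xyz": [30,-0.3,0.8],"rot": [0,0,0],"claw": 1},
    {"xyz": [40,-0.3,0.8],"rot": [0,0,0],"claw": 1},
    {"xyz": [48,-0.3,0.8],"rot": [0,0,0],"claw": 1},
    {"xyz": [51,-0.3,0.8],"rot": [0,0,0],"claw": 1},
    {"xyz": [51,-0.3,0.8],"rot": [0,0,0],"claw": 1}
  ]
}}

```text
time: 8.88
tool_pos: [0.5958, -0.1628, 0.2111]
orientation: [0.006, 1.135, -0.121]
contact_force: [0.8, -0.9, -0.3]
finger_gap: 0.0205
```

```bash
python3 - <<'E'
from h import *
o=snap("wrist","w9"); print(o["contact_force"],o["ft_torque"],o["finger_gap"])
p0=np.array([0.55292,-0.12316,0.18467]); print(1000*RS(-7.2).T@(o["tool_pos"]-p0))
f=ld("w9")[0]; cv2.imwrite("pics/w9c.png",cv2.resize(f[150:310,230:430],None,fx=4,fy=3.7,interpolation=cv2.INTER_CUBIC))
E
```

```text
[ 0.7692538  -0.85654005 -0.34869166] [ 0.02214646  0.24475674 -0.01057907] 0.020479081186149373
[ 54.26350633 -33.93287689   3.87173427]
```

View pics/w9c.png

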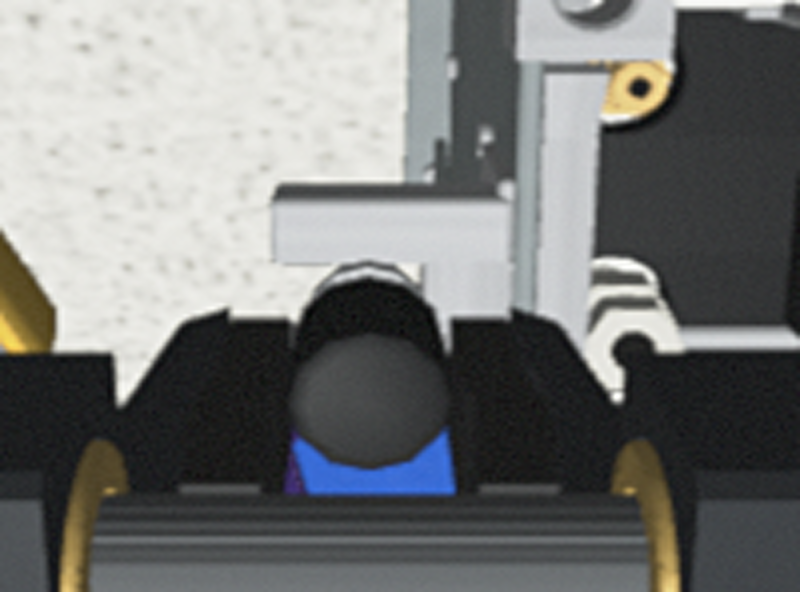

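{"api": "move_arm", "payload": {
  "commands": [
    {"xyz": [1.5,0.2,-0.5],"rot": [0,0,0],"claw": 1},
    {"xyz": [3,0.2,-0.5],"rot": [0,0,0],"claw": 1},
    {"xyz": [4,0.2,-0.5],"rot": [0,0,0],"claw": 1},
    {"xyz": [4,0.2,-0.5],"rot": [0,0,0],"claw": 1}
  ]
}}

```text
time: 9.43
tool_pos: [0.597, -0.1627, 0.2073]
orientation: [0.006, 1.135, -0.121]
contact_force: [0.0, -0.2, -0.8]
finger_gap: 0.0206
```

```bash
python3 - <<'E'
from h import *
o=snap("wrist","w10"); print(o["contact_force"],o["ft_torque"],o["finger_gap"])
p0=np.array([0.55292,-0.12316,0.18467]); print(1000*RS(-7.2).T@(o["tool_pos"]-p0))
f=ld("w10")[0]; cv2.imwrite("pics/w10c.png",cv2.resize(f[150:310,230:430],None,fx=4,fy=3.7,interpolation=cv2.INTER_CUBIC))
E
```

```text
[ 0.04958075 -0.22607418 -0.76324732] [0.066811   0.22414975 0.01228934] 0.02060563450380264
[ 53.71346092 -33.70973867  -0.1290569 ]
```

View pics/w10c.png

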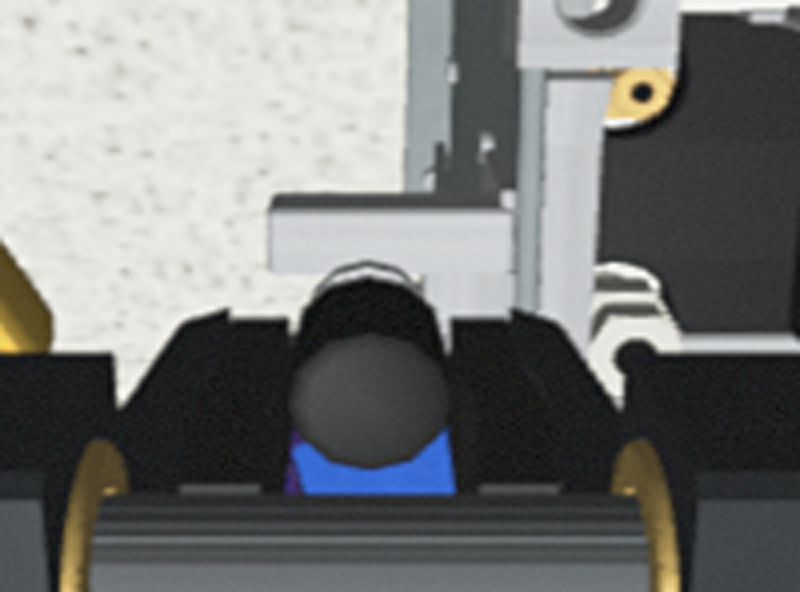

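{"api": "move_arm", "payload": {
  "commands": [
    {"xyz": [0.7,0,0],"rot": [0,0,0],"claw": 1},
    {"xyz": [0.7,0,0],"rot": [0,0,0],"claw": 1}
  ]
}}

```text
time: 9.72
tool_pos: [0.5975, -0.1628, 0.207]
orientation: [0.006, 1.134, -0.122]
contact_force: [-0.4, 1.0, 1.5]
finger_gap: 0.021
```

{"api": "move_arm", "payload": {
  "commands": [
    {"xyz": [0,0,0],"rot": [0,0,0],"claw": 0.5},
    {"xyz": [0,0,0],"rot": [0,0,0],"claw": 0.3},
    {"xyz": [0,0,0],"rot": [0,0,0],"claw": 0.2},
    {"xyz": [0,0,0],"rot": [0,0,0],"claw": 0.2},
    {"xyz": [-15,0,0],"rot": [0,0,0],"claw": 0.2},
    {"xyz": [-45,0,0],"rot": [0,0,0],"claw": 0.2},
    {"xyz": [-80,0,0],"rot": [0,0,0],"claw": 0.2},
    {"xyz": [-80,0,-40],"rot": [0,0,0],"claw": -0.2},
    {"xyz": [-80,0,-40],"rot": [0,0,0],"claw": -0.2},
    {"xyz": [-80,0,-40],"rot": [0,0,0],"claw": -0.2}
  ]
}}

```text
time: 10.98
tool_pos: [0.5284, -0.1544, 0.2635]
orientation: [0.004, 1.133, -0.123]
contact_force: [0.1, -1.1, 1.9]
finger_gap: 0.053
```

```bash
python3 - <<'E'
from h import *
o=snap("wrist","w11"); print(o["contact_force"],o["ft_torque"],o["finger_gap"],o["tool_pos"])
E
```

```text
[ 0.09555516 -1.07917512  1.86459248] [ 0.06425131  0.21902512 -0.03751814] 0.053031107329484864 [ 0.52840985 -0.15436506  0.26346585]
```

View pics/w11.png

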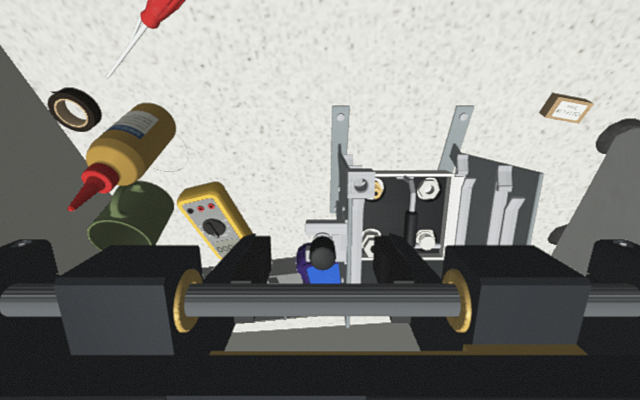

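```bash
python3 - <<'E'
from h import *
from rig import bot
o=bot.get_obs(); p0=np.array([0.55292,-0.12316,0.18467]);S=RS(-7.2)
f=ld("w11")[0]; cv2.imwrite("pics/w11c.png",cv2.resize(f[95:275,300:500],None,fx=4,fy=3.3,interpolation=cv2.INTER_CUBIC))
k=np.array([0.5435,-0.1223,0.2099]); print("tri knob - p0 in slot",1000*S.T@(k-p0))
for h in (6,8,10):
    b=p0-S[:,2]*h/1000; print(h,proj("w11",b), (proj("w11",b)-[300,95])*[4,3.3])
# to touch: fingers closed above bore 15mm
print("disp from p0",1000*S.T@(o["tool_pos"]-p0))
E
```

```text
tri knob - p0 in slot [ 2.09487167 -0.32742042 26.86137019]
6 [361.70437072 180.89813732] [246.81748289 283.46385317]
8 [361.40852586 180.42995676] [245.63410346 281.91885731]
10 [361.11702325 179.96864789] [244.46809301 280.39653803]
disp from p0 [ 14.88554411 -34.03374079  79.78538045]
```

View pics/w11c.png

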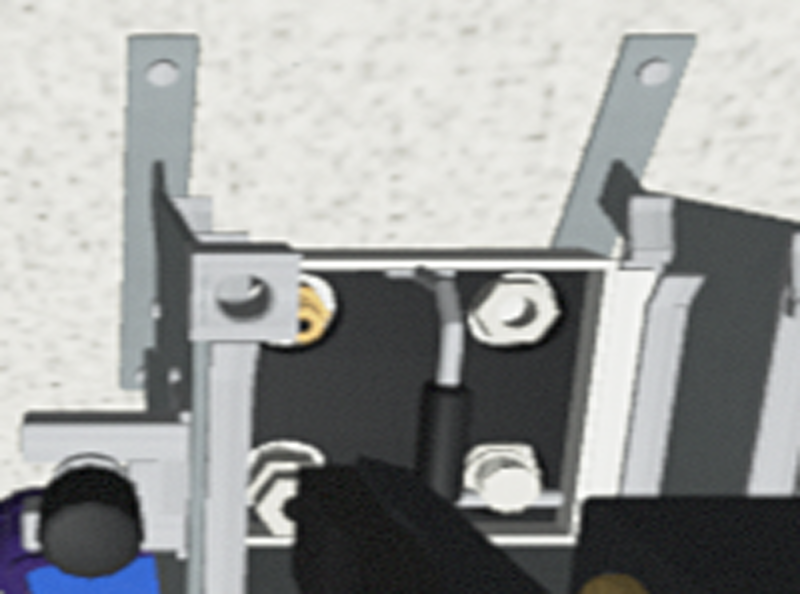

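{"api": "move_arm", "payload": {
  "commands": [
    {"xyz": [20,20,-10],"rot": [0,0,0],"claw": 1},
    {"xyz": [50,34,-15],"rot": [0,0,0],"claw": 1},
    {"xyz": [75,34,-15],"rot": [0,0,0],"claw": 1},
    {"xyz": [82,34,-15],"rot": [0,0,0],"claw": 1},
    {"xyz": [82,34,-15],"rot": [0,0,0],"claw": 1},
    {"xyz": [82,34,-15],"rot": [0,0,0],"claw": 1}
  ]
}}

```text
time: 11.78
tool_pos: [0.5534, -0.1231, 0.1828]
orientation: [0.005, 1.133, -0.123]
contact_force: [0.4, -0.4, 0.3]
finger_gap: 0.0007
```

{"api": "move_arm", "payload": {
  "commands": [
    {"xyz": [1,0,0],"rot": [0,0,0],"claw": 1},
    {"xyz": [2,0,0],"rot": [0,0,0],"claw": 1},
    {"xyz": [3,0,0],"rot": [0,0,0],"claw": 1},
    {"xyz": [3,0,0],"rot": [0,0,0],"claw": 1}
  ]
}}

```text
time: 12.28
tool_pos: [0.5543, -0.1229, 0.1789]
orientation: [0.006, 1.135, -0.121]
contact_force: [-0.0, -0.6, -0.0]
finger_gap: 0.0004
```

```bash
python3 - <<'E'
from h import *
from rig import bot
o=bot.get_obs(); p0=np.array([0.55292,-0.12316,0.18467]);S=RS(-7.2)
print("disp",1000*S.T@(o["tool_pos"]-p0),o["contact_force"],o["finger_gap"])
E
```

```text
disp [-1.24282919  0.41230876 -5.74627018] [-0.04531543 -0.55300986 -0.02551652] 0.0003644431710774867
```

{"api": "move_arm", "payload": {
  "commands": [
    {"xyz": [1,0,0],"rot": [0,0,0],"claw": 1},
    {"xyz": [2,0,0],"rot": [0,0,0],"claw": 1},
    {"xyz": [2,0,0],"rot": [0,0,0],"claw": 1}
  ]
}}

```text
time: 12.65
tool_pos: [0.5551, -0.123, 0.1771]
orientation: [0.006, 1.135, -0.121]
contact_force: [0.7, 0.5, 0.4]
finger_gap: 0.0005
```

```bash
cat > d.py <<'E'
from h import *
from rig import bot
o=bot.get_obs(); p0=np.array([0.55292,-0.12316,0.18467]);S=RS(-7.2)
print(o["time"],"disp",(1000*S.T@(o["tool_pos"]-p0)).round(2),"Fslot",(S.T@o["contact_force"]).round(2),o["finger_gap"].round(4))
E
python3 d.py
```

```text
Traceback (most recent call last):
  File "d.py", line 4, in <module>
    print(o["time"],"disp",(1000*S.T@(o["tool_pos"]-p0)).round(2),"Fslot",(S.T@o["contact_force"]).round(2),o["finger_gap"].round(4))
                                                                                                            ^^^^^^^^^^^^^^^^^^^^^
AttributeError: 'float' object has no attribute 'round'
```

{"api": "move_arm", "payload": {
  "commands": [
    {"xyz": [1,0,0],"rot": [0,0,0],"claw": 1},
    {"xyz": [1,0,0],"rot": [0,0,0],"claw": 1}
  ]
}}

```text
time: 12.9
tool_pos: [0.5555, -0.1231, 0.1762]
orientation: [0.006, 1.135, -0.121]
contact_force: [0.6, -0.7, -0.2]
finger_gap: 0.0007
```

```bash
python3 d.py
```

```text
Traceback (most recent call last):
  File "d.py", line 4, in <module>
    print(o["time"],"disp",(1000*S.T@(o["tool_pos"]-p0)).round(2),"Fslot",(S.T@o["contact_force"]).round(2),o["finger_gap"].round(4))
                                                                                                            ^^^^^^^^^^^^^^^^^^^^^
AttributeError: 'float' object has no attribute 'round'
```

```bash
sed -i 's/o\["finger_gap"\].round(4)/round(o["finger_gap"],4)/' d.py; python3 d.py
```

```text
12.9 disp [-1.23  0.42 -8.76] Fslot [ 0.51 -0.6  -0.48] 0.0007
```

{"api": "move_arm", "payload": {
  "commands": [
    {"xyz": [1,0,0],"rot": [0,0,0],"claw": 1},
    {"xyz": [1,0,0],"rot": [0,0,0],"claw": 1}
  ]
}}

```text
time: 13.15
tool_pos: [0.5559, -0.1231, 0.1753]
orientation: [0.006, 1.135, -0.121]
contact_force: [0.2, 0.5, 0.5]
finger_gap: 0.0005
```

```bash
python3 d.py
```

```text
13.15 disp [-1.26  0.45 -9.78] Fslot [0.35 0.56 0.34] 0.0005
```

{"api": "move_arm", "payload": {
  "commands": [
    {"xyz": [1,0,0],"rot": [0,0,0],"claw": 1},
    {"xyz": [1,0,0],"rot": [0,0,0],"claw": 1}
  ]
}}

```text
time: 13.4
tool_pos: [0.5564, -0.1231, 0.1744]
orientation: [0.006, 1.135, -0.121]
contact_force: [0.1, -0.4, 0.3]
finger_gap: -0.0001
```

```bash
python3 d.py
```

```text
13.4 disp [ -1.25   0.44 -10.77] Fslot [ 0.29 -0.4   0.23] -0.0001
```

{"api": "move_arm", "payload": {
  "commands": [
    {"xyz": [1,0,0],"rot": [0,0,0],"claw": 1},
    {"xyz": [1,0,0],"rot": [0,0,0],"claw": 1}
  ]
}}

```text
time: 13.65
tool_pos: [0.5568, -0.1232, 0.1735]
orientation: [0.006, 1.135, -0.121]
contact_force: [-0.5, -0.6, 0.2]
finger_gap: 0.0003
```

```bash
python3 d.py; python3 - <<'E'
from h import *
snap("wrist","w12")
f=ld("w12")[0]; cv2.imwrite("pics/w12c.png",cv2.resize(f[150:310,230:430],None,fx=4,fy=3.7,interpolation=cv2.INTER_CUBIC))
E
```

```text
13.65 disp [ -1.23   0.43 -11.77] Fslot [-0.33 -0.67  0.4 ] 0.0003
```

View pics/w12c.png

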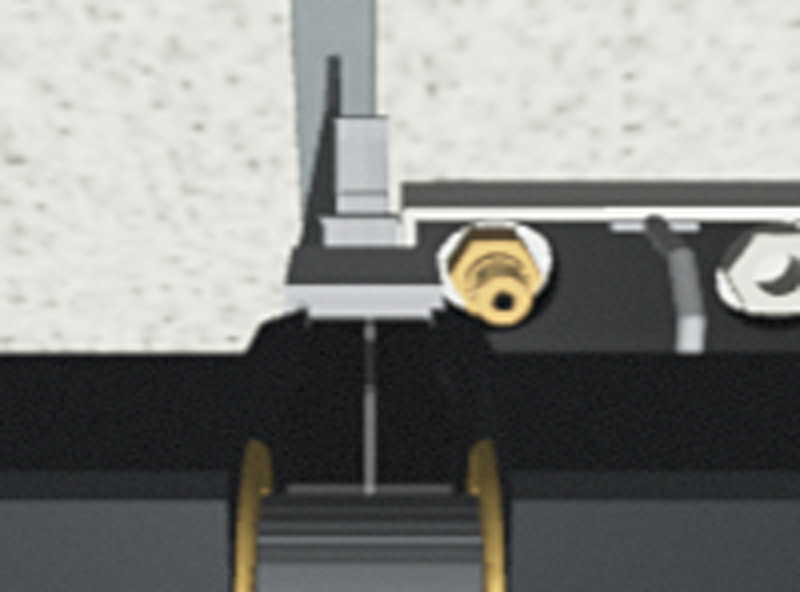

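{"api": "move_arm", "payload": {
  "commands": [
    {"xyz": [1,0,0],"rot": [0,0,0],"claw": 1},
    {"xyz": [1,0,0],"rot": [0,0,0],"claw": 1}
  ]
}}

```text
time: 13.95
tool_pos: [0.5572, -0.1233, 0.1726]
orientation: [0.006, 1.135, -0.121]
contact_force: [0.6, 0.1, 0.9]
finger_gap: 0.0005
```

```bash
python3 d.py
```

```text
13.95 disp [ -1.24   0.43 -12.77] Fslot [0.89 0.18 0.52] 0.0005
```

{"api": "move_arm", "payload": {
  "commands": [
    {"xyz": [1,0,0],"rot": [0,0,0],"claw": 1},
    {"xyz": [1,0,0],"rot": [0,0,0],"claw": 1}
  ]
}}

```text
time: 14.2
tool_pos: [0.5577, -0.1233, 0.1717]
orientation: [0.006, 1.135, -0.121]
contact_force: [-0.4, -0.7, 0.5]
finger_gap: 0.0001
```

```bash
python3 d.py
```

```text
14.2 disp [ -1.21   0.43 -13.76] Fslot [-0.11 -0.79  0.57] 0.0001
```

{"api": "move_arm", "payload": {
  "commands": [
    {"xyz": [1,0,0],"rot": [0,0,0],"claw": 1},
    {"xyz": [1,0,0],"rot": [0,0,0],"claw": 1}
  ]
}}

```text
time: 14.45
tool_pos: [0.5581, -0.1234, 0.1708]
orientation: [0.006, 1.135, -0.121]
contact_force: [0.6, -0.3, 0.3]
finger_gap: 0.0003
```

```bash
python3 d.py
```

```text
14.45 disp [ -1.23   0.42 -14.77] Fslot [ 0.68 -0.19  0.06] 0.0003
```

{"api": "move_arm", "payload": {
  "commands": [
    {"xyz": [1,0,0],"rot": [0,0,0],"claw": 1},
    {"xyz": [1,0,0],"rot": [0,0,0],"claw": 1}
  ]
}}

```text
time: 14.7
tool_pos: [0.5585, -0.1234, 0.1699]
orientation: [0.006, 1.135, -0.121]
contact_force: [0.0, 0.1, 0.6]
finger_gap: 0.0007
```

```bash
python3 d.py; python3 - <<'E'
from h import *
snap("wrist","w13")
f=ld("w13")[0]; cv2.imwrite("pics/w13c.png",cv2.resize(f[150:310,230:430],None,fx=4,fy=3.7,interpolation=cv2.INTER_CUBIC))
E
```

```text
14.7 disp [ -1.23   0.44 -15.76] Fslot [0.27 0.08 0.5 ] 0.0007
```

View pics/w13c.png

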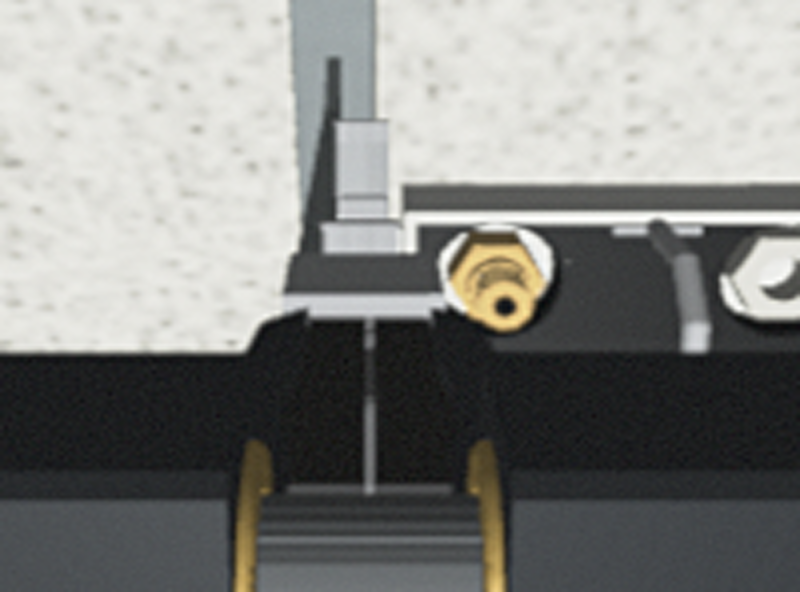

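{"api": "move_arm", "payload": {
  "commands": [
    {"xyz": [1,0,0],"rot": [0,0,0],"claw": 1},
    {"xyz": [1,0,0],"rot": [0,0,0],"claw": 1}
  ]
}}

```text
time: 15.0
tool_pos: [0.5589, -0.1235, 0.1689]
orientation: [0.006, 1.135, -0.121]
contact_force: [0.4, -0.2, 0.3]
finger_gap: 0.0005
```

```bash
python3 d.py
```

```text
15.0 disp [ -1.24   0.43 -16.77] Fslot [ 0.53 -0.1   0.08] 0.0005
```

{"api": "move_arm", "payload": {
  "commands": [
    {"xyz": [1,0,0],"rot": [0,0,0],"claw": 1},
    {"xyz": [1,0,0],"rot": [0,0,0],"claw": 1}
  ]
}}

```text
time: 15.25
tool_pos: [0.5593, -0.1235, 0.1681]
orientation: [0.006, 1.135, -0.121]
contact_force: [0.2, -0.3, 0.3]
finger_gap: 0.0005
```

```bash
python3 d.py
```

```text
15.25 disp [ -1.23   0.44 -17.76] Fslot [ 0.31 -0.31  0.2 ] 0.0005
```

{"api": "move_arm", "payload": {
  "commands": [
    {"xyz": [1,0,0],"rot": [0,0,0],"claw": 1},
    {"xyz": [1,0,0],"rot": [0,0,0],"claw": 1}
  ]
}}

```text
time: 15.5
tool_pos: [0.5597, -0.1236, 0.1671]
orientation: [0.006, 1.135, -0.121]
contact_force: [0.3, 0.0, 0.5]
finger_gap: 0.0006
```

```bash
python3 d.py
```

```text
15.5 disp [ -1.22   0.46 -18.77] Fslot [0.51 0.06 0.32] 0.0006
```

{"api": "move_arm", "payload": {
  "commands": [
    {"xyz": [1,0,0],"rot": [0,0,0],"claw": 1},
    {"xyz": [1.5,0,0],"rot": [0,0,0],"claw": 1}
  ]
}}

```text
time: 15.75
tool_pos: [0.5604, -0.1236, 0.1658]
orientation: [0.006, 1.135, -0.121]
contact_force: [0.7, -0.3, -0.4]
finger_gap: 0.0003
```

```bash
python3 d.py
```

```text
15.75 disp [ -1.22   0.46 -20.27] Fslot [ 0.51 -0.21 -0.64] 0.0003
```

{"api": "move_arm", "payload": {
  "commands": [
    {"xyz": [1,0,0],"rot": [0,0,0],"claw": 1},
    {"xyz": [1.5,0,0],"rot": [0,0,0],"claw": 1}
  ]
}}

```text
time: 16.0
tool_pos: [0.561, -0.1237, 0.1644]
orientation: [0.006, 1.135, -0.121]
contact_force: [0.2, -0.3, 0.2]
finger_gap: 0.0006
```

```bash
python3 d.py;  python3 - <<'E'
from h import *
snap("wrist","w14");snap("scene","s14")
f=ld("w14")[0]; cv2.imwrite("pics/w14c.png",cv2.resize(f[150:310,230:430],None,fx=4,fy=3.7,interpolation=cv2.INTER_CUBIC))
E
```

```text
16.0 disp [ -1.24   0.45 -21.78] Fslot [ 0.33 -0.27  0.1 ] 0.0006
```

View pics/w14c.png

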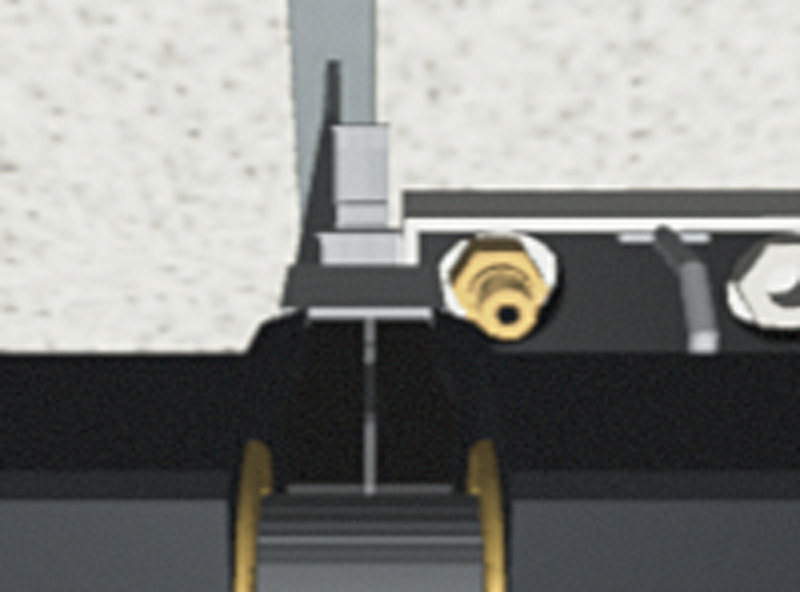

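View pics/s14.png

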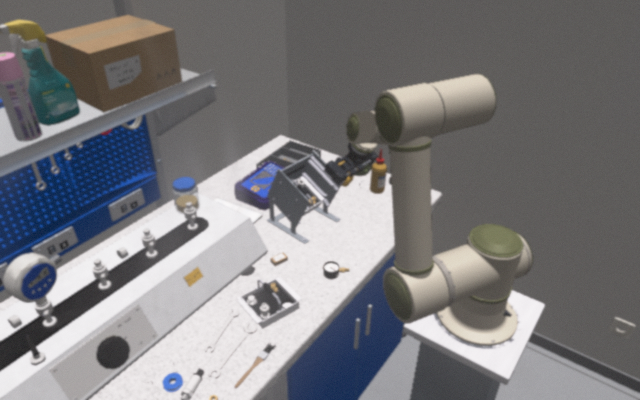

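{"api": "move_arm", "payload": {
  "commands": [
    {"xyz": [1,0,0],"rot": [0,0,0],"claw": 1},
    {"xyz": [1,0,0],"rot": [0,0,0],"claw": 1}
  ]
}}

```text
time: 16.35
tool_pos: [0.5614, -0.1238, 0.1635]
orientation: [0.006, 1.135, -0.121]
contact_force: [0.1, 1.0, -0.1]
finger_gap: 0.0003
```

```bash
python3 d.py
```

```text
16.35 disp [ -1.24   0.46 -22.76] Fslot [-0.09  1.03 -0.11] 0.0003
```

{"api": "move_arm", "payload": {
  "commands": [
    {"xyz": [1,0,0],"rot": [0,0,0],"claw": 1},
    {"xyz": [1,0,0],"rot": [0,0,0],"claw": 1}
  ]
}}

```text
time: 16.6
tool_pos: [0.5618, -0.1238, 0.1626]
orientation: [0.006, 1.135, -0.121]
contact_force: [-0.5, 0.3, 0.0]
finger_gap: 0.0005
```

```bash
python3 d.py
```

```text
16.6 disp [ -1.26   0.46 -23.78] Fslot [-0.5   0.27  0.25] 0.0005
```

{"api": "move_arm", "payload": {
  "commands": [
    {"xyz": [1,0,0],"rot": [0,0,0],"claw": 1},
    {"xyz": [1,0,0],"rot": [0,0,0],"claw": 1}
  ]
}}

```text
time: 16.85
tool_pos: [0.5622, -0.1239, 0.1617]
orientation: [0.006, 1.135, -0.121]
contact_force: [-0.3, 0.0, 1.2]
finger_gap: 0.0003
```

```bash
python3 d.py
```

```text
16.85 disp [ -1.25   0.47 -24.78] Fslot [ 0.26 -0.01  1.21] 0.0003
```

{"api": "move_arm", "payload": {
  "commands": [
    {"xyz": [0.7,0,0],"rot": [0,0,0],"claw": 1},
    {"xyz": [0.7,0,0],"rot": [0,0,0],"claw": 1}
  ]
}}

```text
time: 17.1
tool_pos: [0.5625, -0.1239, 0.1611]
orientation: [0.006, 1.135, -0.121]
contact_force: [0.5, 0.1, -1.4]
finger_gap: 0.0004
```

```bash
python3 d.py
```

```text
17.1 disp [ -1.25   0.46 -25.45] Fslot [-0.18  0.19 -1.48] 0.0004
```

{"api": "move_arm", "payload": {
  "commands": [
    {"xyz": [0.7,0,0],"rot": [0,0,0],"claw": 1},
    {"xyz": [0.7,0,0],"rot": [0,0,0],"claw": 1}
  ]
}}

```text
time: 17.35
tool_pos: [0.5628, -0.1239, 0.1605]
orientation: [0.006, 1.135, -0.121]
contact_force: [-0.2, 1.0, -0.5]
finger_gap: 0.0001
```

```bash
python3 d.py
```

```text
17.35 disp [ -1.22   0.46 -26.13] Fslot [-0.52  0.93 -0.28] 0.0001
```

{"api": "move_arm", "payload": {
  "commands": [
    {"xyz": [0.7,0,0],"rot": [0,0,0],"claw": 1},
    {"xyz": [0.7,0,0],"rot": [0,0,0],"claw": 1}
  ]
}}

```text
time: 17.6
tool_pos: [0.5631, -0.124, 0.1598]
orientation: [0.006, 1.135, -0.121]
contact_force: [0.9, 0.2, 0.2]
finger_gap: 0.0003
```

```bash
python3 d.py
```

```text
17.6 disp [ -1.24   0.48 -26.86] Fslot [ 0.9   0.32 -0.22] 0.0003
```

{"api": "move_arm", "payload": {
  "commands": [
    {"xyz": [1,0,0],"rot": [0,0,0],"claw": 1},
    {"xyz": [1,0,0],"rot": [0,0,0],"claw": 1}
  ]
}}

```text
time: 17.85
tool_pos: [0.5635, -0.124, 0.1589]
orientation: [0.006, 1.135, -0.121]
contact_force: [-0.1, -1.4, -0.0]
finger_gap: 0.0001
```

```bash
python3 d.py;  python3 - <<'E'
from h import *
snap("wrist","w15")
f=ld("w15")[0]; cv2.imwrite("pics/w15c.png",cv2.resize(f[190:250,280:365],None,fx=9,fy=9,interpolation=cv2.INTER_CUBIC))
E
```

```text
17.85 disp [ -1.25   0.48 -27.87] Fslot [ 0.07 -1.42 -0.07] 0.0001
```

View pics/w15c.png

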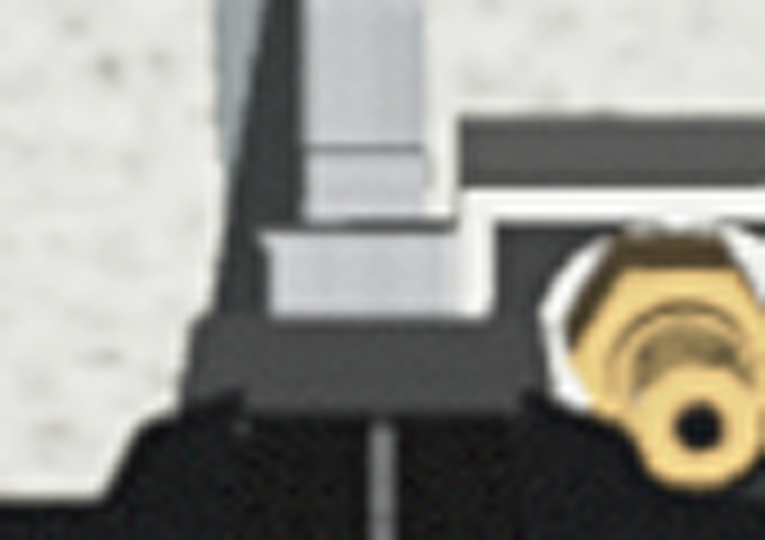

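```bash
python3 - <<'E'
from h import *
from rig import bot
o=bot.get_obs();R=RPY(o["orientation"]);p=o["tool_pos"]
for v in [(0,0,-.009),(0,0.017,-.009),(0,-0.017,-.009),(0,0,0.009),(-.045,0,-.009)]: print(v,proj("w15",p+R@np.array(v)).round(1))
q5=lambda x,y:(255+x/4,105+y/3.1); q11=lambda x,y:(300+x/4,95+y/3.3)
q3=lambda x,y:(155+x/4,75+y/4); q4=lambda x,y:(260+x/4,75+y/4)
print("holeR",tri(("w5",q5(244,64)),("w11",q11(162,73)))[0],tri(("w3",q3(315,73)),("w4",q4(211,74)),("w5",q5(244,64)),("w11",q11(162,73))))
print("holeL",tri(("w5",q5(739,66)),("w11",q11(655,70)))[0])
# knob: w3,w4,w5
print("knob",tri(("w3",q3(170,240)),("w4",q4(238,242)),("w5",q5(274,318))))
print(tri(("w4",q4(238,242)),("w5",q5(274,318))))
E
```

```text
(0, 0, -0.009) [321.6 220.5]
(0, 0.017, -0.009) [350.8 220.5]
(0, -0.017, -0.009) [292.3 220.6]
(0, 0, 0.009) [321.6 249.1]
(-0.045, 0, -0.009) [321.4 253.7]
holeR [ 0.5781718  -0.13501495  0.00350803] (array([ 0.57611606, -0.13481109,  0.00750291]), [np.float64(6.891500629996817e-05), np.float64(0.0003208349857618252), np.float64(0.00011843620051040892), np.float64(0.00030903892018547684)])
holeL [0.5930705  0.0241896  0.01403285]
knob (array([ 0.543844  , -0.12218218,  0.20865475]), [np.float64(0.0006444517414528223), np.float64(0.0003167574777808896), np.float64(0.0009026673305887284)])
(array([ 0.5463944 , -0.12213064,  0.20464173]), [np.float64(0.00018261314183870718), np.float64(0.00018261314183866991)])
```

```bash
python3 - <<'E'
from h import *
from rig import bot
snap("top","t15");snap("scene","s15")
o=bot.get_obs();R=RPY(o["orientation"]);p=o["tool_pos"];S=RS(-7.2)
p0=np.array([0.55292,-0.12316,0.18467])
pts={"tcp":p,"g":p+R@[-.0187,0,0],"back":p+R@[-.06,0,0],"bossTri":p0+S@[.002,0,-.009]}
for t,(x0,y0,w,hh) in {"t15":(295,120,130,95),"s15":(260,125,150,110)}.items():
    f=ld(t)[0].copy(); k=5
    im=cv2.resize(f[y0:y0+hh,x0:x0+w],None,fx=k,fy=k,interpolation=cv2.INTER_CUBIC)
    for (n,X),c in zip(pts.items(),[(0,0,255),(0,255,0),(255,0,0),(0,255,255)]):
        u=(proj(t,X)-[x0,y0])*k+k/2; print(t,n,u.round(0)); cv2.circle(im,tuple(int(v) for v in u),4,c,1)
    cv2.imwrite(f"pics/{t}c.png",im)
E
```

```text
t15 tcp [385. 398.]
t15 g [388. 405.]
t15 back [395. 423.]
t15 bossTri [390. 399.]
s15 tcp [394. 300.]
s15 g [403. 284.]
s15 back [426. 245.]
s15 bossTri [401. 280.]
```

View pics/t15c.png

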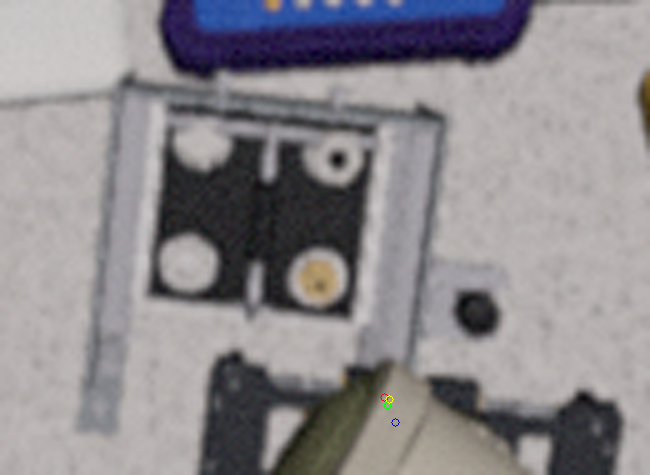

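View pics/s15c.png

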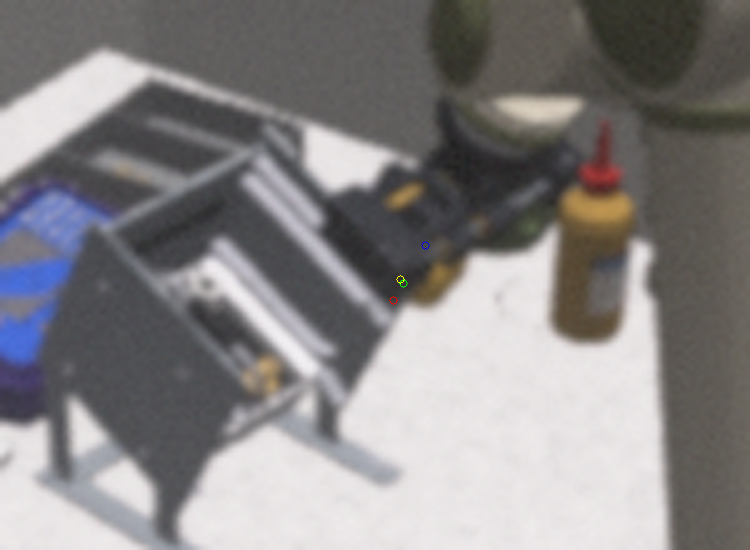

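```bash
python3 - <<'E'
from h import *
f=ld("sceneA")[0]; cv2.imwrite("pics/sAc.png",cv2.resize(f[135:215,290:390],None,fx=8,fy=7.4,interpolation=cv2.INTER_CUBIC))
f=ld("w7")[0]
E
```

```text
(no output)
```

View pics/sAc.png

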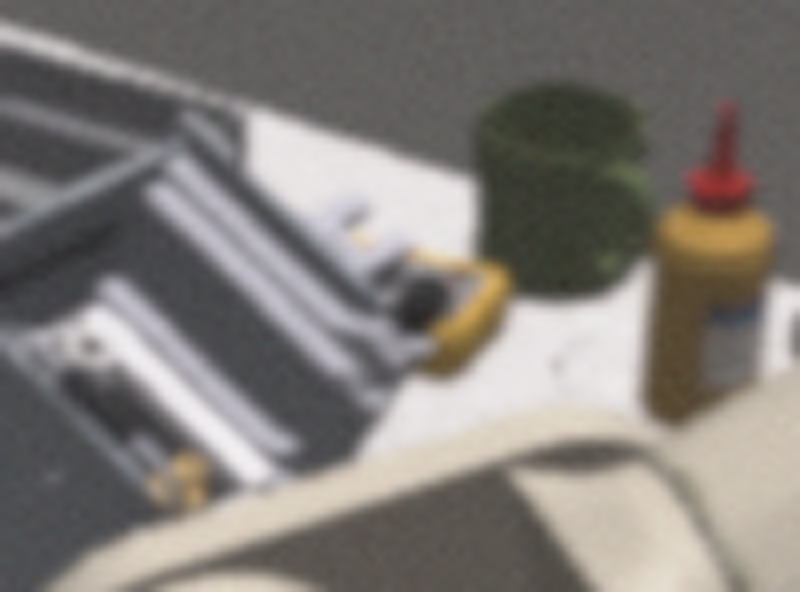

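```bash
python3 - <<'E'
from h import *
p0=np.array([0.55292,-0.12316,0.18467]);S=RS(-7.2)
for s in [(342.8,173.5),(342,176)]:
    X,e=tri(("topA",(373.7,202.5)),("sceneA",s)); print(X,e,1000*S.T@(X-p0))
# tri boss top by scene, red TCP
for n,X in {"p0boss h9":p0+S@[.002,0,-.009],"h28":p0+S@[.011,0,-.028]}.items(): print(n,((proj("sceneA",X)-[290,135])*[8,7.4]).round(0), ((proj("sceneA",X+S@[0,0,.036])-[290,135])*[8,7.4]).round(0), (proj("topA",X+S@[0,0,.036])).round(1))
E
```

```text
[ 0.54399759 -0.12127322  0.21115576] [np.float64(0.0014037207441319353), np.float64(0.0014037207441319137)] [ 2.9563599   0.75362526 27.84523415]
[ 0.54707059 -0.12277004  0.19942655] [np.float64(0.001875234852217888), np.float64(0.0018752348522176198)] [ 0.93253209 -0.34623791 15.84720532]
p0boss h9 [397. 337.] [428. 288.] [373.7 202.3]
h28 [367. 348.] [397. 300.] [373.5 197.2]
```

{"api": "move_arm", "payload": {
  "commands": [
    {"xyz": [1,0,0],"rot": [0,0,0],"claw": 1},
    {"xyz": [1,0,0],"rot": [0,0,0],"claw": 1}
  ]
}}

```text
time: 18.25
tool_pos: [0.564, -0.1241, 0.158]
orientation: [0.006, 1.135, -0.121]
contact_force: [-0.1, 0.4, -0.2]
finger_gap: 0.0007
```

```bash
python3 d.py
```

```text
18.25 disp [ -1.25   0.47 -28.88] Fslot [-0.2   0.35 -0.12] 0.0007
```

{"api": "move_arm", "payload": {
  "commands": [
    {"xyz": [1,0,0],"rot": [0,0,0],"claw": 1},
    {"xyz": [1,0,0],"rot": [0,0,0],"claw": 1}
  ]
}}

```text
time: 18.5
tool_pos: [0.5644, -0.1241, 0.1571]
orientation: [0.006, 1.135, -0.121]
contact_force: [-0.2, -0.3, -0.1]
finger_gap: 0.0005
```

```bash
python3 d.py
```

```text
18.5 disp [ -1.26   0.47 -29.89] Fslot [-0.22 -0.36 -0.02] 0.0005
```

{"api": "move_arm", "payload": {
  "commands": [
    {"xyz": [1,0,0],"rot": [0,0,0],"claw": 1},
    {"xyz": [1,0,0],"rot": [0,0,0],"claw": 1}
  ]
}}

```text
time: 18.75
tool_pos: [0.5647, -0.1242, 0.1567]
orientation: [0.006, 1.134, -0.122]
contact_force: [-5.4, 0.6, 6.2]
finger_gap: 0.0004
```

```bash
python3 d.py
```

```text
18.75 disp [ -1.11   0.44 -30.35] Fslot [-2.28 -0.06  7.92] 0.0004
```

{"api": "move_arm", "payload": {
  "commands": [
    {"xyz": [-40,0,0],"rot": [0,0,0],"claw": 1},
    {"xyz": [-90,0,-30],"rot": [0,0,0],"claw": 0.4},
    {"xyz": [-120,20,-60],"rot": [0,0,0],"claw": 0},
    {"xyz": [-120,20,-60],"rot": [0,0,0],"claw": 0},
    {"xyz": [-120,20,-60],"rot": [0,0,0],"claw": 0}
  ]
}}

```text
time: 19.38
tool_pos: [0.4635, -0.0916, 0.2397]
orientation: [0.006, 1.134, -0.122]
contact_force: [-0.4, -0.2, 0.2]
finger_gap: 0.0383
```

```bash
python3 d.py; python3 - <<'E'
from h import *
snap("wrist","w16")
f=ld("w16")[0]; cv2.imwrite("pics/w16c.png",cv2.resize(f[110:270,220:420],None,fx=4,fy=3.7,interpolation=cv2.INTER_CUBIC))
f=ld("w1")[0]; cv2.imwrite("pics/w1c.png",cv2.resize(f[145:245,300:420],None,fx=6,fy=5.9,interpolation=cv2.INTER_CUBIC))
E
```

```text
19.375 disp [-60.76  20.12  89.03] Fslot [-0.23 -0.27  0.33] 0.0383
```

View pics/w16c.png

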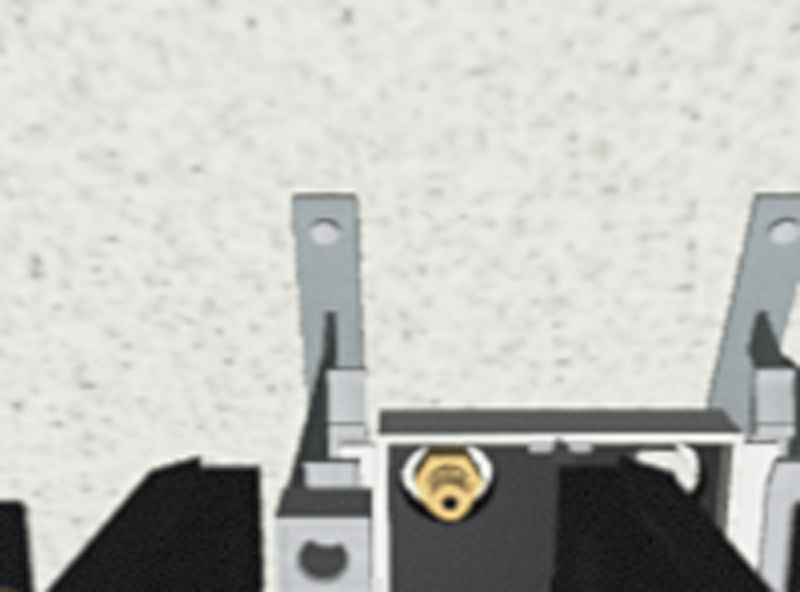

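View pics/w1c.png

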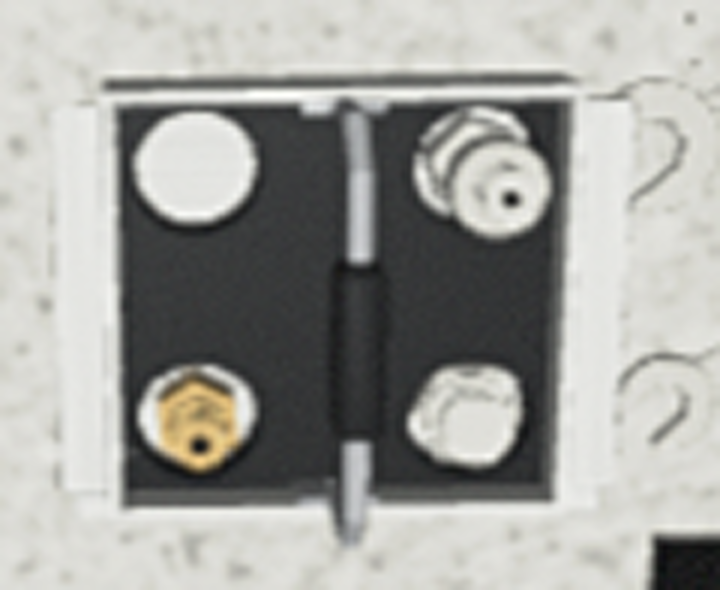

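```bash
python3 - <<'E'
from h import *
from rig import bot
q=lambda x,y:(300+x/6,145+y/5.9)
FL=onz("w1",q(632,100),.03);FR=onz("w1",q(54,104),.03);BL=onz("w1",q(612,505),.03);BR=onz("w1",q(66,492),.03)
print(FL,FR,BL,BR)
h=FL-FR; print("yaw front",np.degrees(np.arctan2(-h[0],h[1])),np.linalg.norm(h))
A=onz("w1",q(357,268),.0785);B=onz("w1",q(356,440),.0785);d=B-A;print("grip top",(A+B)/2,np.linalg.norm(d),"yaw",np.degrees(np.arctan2(d[1],d[0])))
c=onz("w1",q(342,100),.03);e=onz("w1",q(340,500),.03);print("front mid",c,"rear mid",e, (c+e)/2)
print("insert corners:")
I=[onz("w1",q(*p),.03) for p in [(118,105),(570,103),(552,500),(125,502)]]
print(np.array(I).round(4), np.mean(I,axis=0))
for a,b in((0,1),(3,2)):
    h=I[b]-I[a];print(np.degrees(np.arctan2(-h[0],h[1])),np.linalg.norm(h))
X=tri(("w1",q(357,352)),("topA",(165+262/6,195+210/6)));print("grip tri",X)
rel(bot.get_obs(),[0.47,.31,.16],tool([0,0,-1],[np.sin(np.radians(16)),np.cos(np.radians(16)),0]))
E
```

```text
[0.46854959 0.41177899 0.03      ] [0.42420611 0.26845813 0.03      ] [0.57774675 0.37987064 0.03      ] [0.52854179 0.23757463 0.03      ]
yaw front -17.192069571969217 0.15002404021779653
grip top [0.49925859 0.32286443 0.0785    ] 0.044021865903831746 yaw -16.074217959981038
front mid [0.44579545 0.34003167 0.03      ] rear mid [0.55363106 0.30878667 0.03      ] [0.49971326 0.32440917 0.03      ]
insert corners:
[[0.4295 0.2842 0.03  ]
 [0.4645 0.3962 0.03  ]
 [0.5713 0.3645 0.03  ]
 [0.5363 0.2521 0.03  ]] [0.50037989 0.32426877 0.03      ]
-17.337731674018528 0.11736114019156434
-17.31176091183694 0.11764840657145728
grip tri (array([0.50431775, 0.32331751, 0.05560255]), [np.float64(0.0014242419876226912), np.float64(0.001424241987622659)])
xyz mm [ 54.1 399.  -74.3] rot deg [ 8.55 24.9  -2.06]
```

```bash
python3 - <<'E'
from h import *
from rig import bot
y=np.radians(17)
rel(bot.get_obs(),[0.50,.175,.03],tool([0,0,-1],[np.sin(y),np.cos(y),0]))
E
```

```text
xyz mm [191.4 268.5 -86.5] rot deg [ 9.53 24.89 -2.27]
```

{"api": "move_arm", "payload": {
  "commands": [
    {"xyz": [10,60,-5],"rot": [3,8,-0.7],"claw": 1},
    {"xyz": [30,115,-12],"rot": [6,16,-1.5],"claw": 1},
    {"xyz": [60,170,-25],"rot": [9.5,24.9,-2.3],"claw": 1},
    {"xyz": [95,220,-40],"rot": [9.5,24.9,-2.3],"claw": 1},
    {"xyz": [140,260,-60],"rot": [9.5,24.9,-2.3],"claw": 1},
    {"xyz": [180,268.5,-80],"rot": [9.5,24.9,-2.3],"claw": 1},
    {"xyz": [191,268.5,-86.5],"rot": [9.5,24.9,-2.3],"claw": 1},
    {"xyz": [191,268.5,-86.5],"rot": [9.5,24.9,-2.3],"claw": 1}
  ]
}}

```text
time: 20.42
tool_pos: [0.4997, 0.1747, 0.0307]
orientation: [-1.894, 1.57, -2.19]
contact_force: [0.2, 0.3, 0.2]
finger_gap: 0.0002
```

```bash
python3 - <<'E'
from h import *
o=snap("wrist","w17"); print(o["tool_pos"],RPY(o["orientation"]).round(3)[:,0],o["contact_force"],o["finger_gap"])
E
```

```text
[0.49970533 0.17470489 0.03068287] [-0.001 -0.001 -1.   ] [0.23860583 0.3365177  0.23472615] 0.00017695024353741652
```

View pics/w17.png

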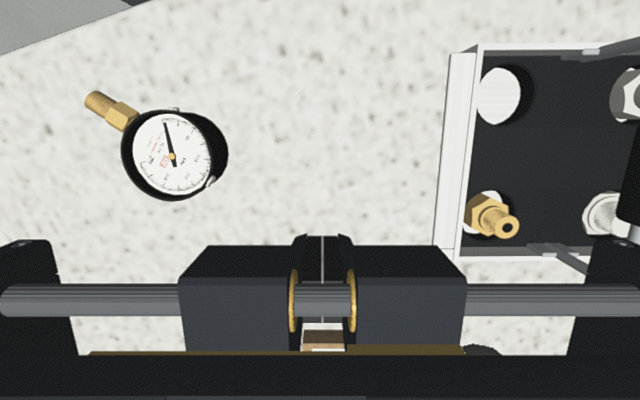

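{"api": "move_arm", "payload": {
  "commands": [
    {"xyz": [10,0,0],"rot": [0,0,0],"claw": 1},
    {"xyz": [20,0,0],"rot": [0,0,0],"claw": 1},
    {"xyz": [27,0,0],"rot": [0,0,0],"claw": 1},
    {"xyz": [28,0,0],"rot": [0,0,0],"claw": 1}
  ]
}}

```text
time: 20.98
tool_pos: [0.4991, 0.1752, 0.0022]
orientation: [-1.937, 1.57, -2.233]
contact_force: [0.0, 0.5, 0.7]
finger_gap: 0.0005
```

{"api": "move_arm", "payload": {
  "commands": [
    {"xyz": [1,0,0],"rot": [0,0,0],"claw": 1},
    {"xyz": [2,0,0],"rot": [0,0,0],"claw": 1}
  ]
}}

```text
time: 21.22
tool_pos: [0.4995, 0.1753, 0.0009]
orientation: [-0.586, 1.57, -0.882]
contact_force: [-1.1, 0.5, 0.2]
finger_gap: -0.0001
```

{"api": "move_arm", "payload": {
  "commands": [
    {"xyz": [1,0,0],"rot": [0,0,0],"claw": 1},
    {"xyz": [2,0,0],"rot": [0,0,0],"claw": 1}
  ]
}}

```text
time: 21.48
tool_pos: [0.4994, 0.1753, -0.0012]
orientation: [-0.864, 1.57, -1.16]
contact_force: [0.1, -0.5, -0.4]
finger_gap: 0.0003
```

{"api": "move_arm", "payload": {
  "commands": [
    {"xyz": [1,0,0],"rot": [0,0,0],"claw": 1},
    {"xyz": [2,0,0],"rot": [0,0,0],"claw": 1}
  ]
}}

```text
time: 21.72
tool_pos: [0.4994, 0.1753, -0.0033]
orientation: [-0.979, 1.57, -1.275]
contact_force: [-0.1, -1.1, 0.1]
finger_gap: 0.0007
```

{"api": "move_arm", "payload": {
  "commands": [
    {"xyz": [2,0,0],"rot": [0,0,0],"claw": 1},
    {"xyz": [4,0,0],"rot": [0,0,0],"claw": 1},
    {"xyz": [6,0,0],"rot": [0,0,0],"claw": 1}
  ]
}}

```text
time: 22.1
tool_pos: [0.4993, 0.1753, -0.0094]
orientation: [-1.23, 1.57, -1.526]
contact_force: [-0.4, 0.2, 1.0]
finger_gap: 0.0007
```

{"api": "move_arm", "payload": {
  "commands": [
    {"xyz": [2,0,0],"rot": [0,0,0],"claw": 1},
    {"xyz": [4,0,0],"rot": [0,0,0],"claw": 1}
  ]
}}

```text
time: 22.35
tool_pos: [0.4994, 0.1753, -0.0134]
orientation: [-1.095, 1.57, -1.391]
contact_force: [0.4, -0.5, 0.0]
finger_gap: 0.0005
```

{"api": "move_arm", "payload": {
  "commands": [
    {"xyz": [1,0,0],"rot": [0,0,0],"claw": 1},
    {"xyz": [2,0,0],"rot": [0,0,0],"claw": 1}
  ]
}}

```text
time: 22.6
tool_pos: [0.4994, 0.1753, -0.0153]
orientation: [-0.958, 1.57, -1.254]
contact_force: [0.2, 0.0, 0.5]
finger_gap: 0.0001
```

{"api": "move_arm", "payload": {
  "commands": [
    {"xyz": [1,0,0],"rot": [0,0,0],"claw": 1},
    {"xyz": [2,0,0],"rot": [0,0,0],"claw": 1}
  ]
}}

```text
time: 22.85
tool_pos: [0.4994, 0.1753, -0.0173]
orientation: [-0.918, 1.57, -1.214]
contact_force: [-0.5, -0.1, 0.2]
finger_gap: 0.0006
```

{"api": "move_arm", "payload": {
  "commands": [
    {"xyz": [1,0,0],"rot": [0,0,0],"claw": 1},
    {"xyz": [2,0,0],"rot": [0,0,0],"claw": 1}
  ]
}}

```text
time: 23.1
tool_pos: [0.4994, 0.1753, -0.0193]
orientation: [-0.996, 1.57, -1.292]
contact_force: [-0.1, -0.0, 0.0]
finger_gap: -0.0001
```

{"api": "move_arm", "payload": {
  "commands": [
    {"xyz": [1,0,0],"rot": [0,0,0],"claw": 1},
    {"xyz": [1.5,0,0],"rot": [0,0,0],"claw": 1}
  ]
}}

```text
time: 23.35
tool_pos: [0.4994, 0.1753, -0.0208]
orientation: [-1.094, 1.57, -1.39]
contact_force: [-0.2, -0.4, -0.7]
finger_gap: 0.0004
```

{"api": "move_arm", "payload": {
  "commands": [
    {"xyz": [1,0,0],"rot": [0,0,0],"claw": 1},
    {"xyz": [1,0,0],"rot": [0,0,0],"claw": 1}
  ]
}}

```text
time: 23.6
tool_pos: [0.4994, 0.1753, -0.0218]
orientation: [-1.118, 1.57, -1.414]
contact_force: [0.9, 0.0, -0.6]
finger_gap: 0.0002
```

{"api": "move_arm", "payload": {
  "commands": [
    {"xyz": [1,0,0],"rot": [0,0,0],"claw": 1},
    {"xyz": [1,0,0],"rot": [0,0,0],"claw": 1}
  ]
}}

```text
time: 23.85
tool_pos: [0.4995, 0.1753, -0.0223]
orientation: [-0.87, 1.57, -1.166]
contact_force: [-2.2, -1.2, 5.5]
finger_gap: 0.0006
```

{"api": "move_arm", "payload": {
  "commands": [
    {"xyz": [1,0,0],"rot": [0,0,0],"claw": 1},
    {"xyz": [1,0,0],"rot": [0,0,0],"claw": 1}
  ]
}}

```text
time: 24.1
tool_pos: [0.4995, 0.1753, -0.0223]
orientation: [-0.779, 1.57, -1.075]
contact_force: [-6.8, -1.0, 18.6]
finger_gap: 0.0004
```

```bash
python3 - <<'E'
from h import *
from rig import bot
y=np.radians(17); o=bot.get_obs()
rel(o,[0.4995,.3235,.11],tool([0,0,-1],[np.sin(y),np.cos(y),0]))
E
```

```text
xyz mm [-132.4  141.7  -43.1] rot deg [0.05 0.04 0.04]
```

{"api": "move_arm", "payload": {
  "commands": [
    {"xyz": [-50,0,0],"rot": [0,0,0],"claw": -0.2},
    {"xyz": [-100,0,0],"rot": [0,0,0],"claw": -0.2},
    {"xyz": [-134,40,-10],"rot": [0,0,0],"claw": -0.2},
    {"xyz": [-134,95,-25],"rot": [0,0,0],"claw": -0.2},
    {"xyz": [-134,141.7,-43],"rot": [0,0,0],"claw": -0.2},
    {"xyz": [-134,141.7,-43],"rot": [0,0,0],"claw": -0.2},
    {"xyz": [-134,141.7,-43],"rot": [0,0,0],"claw": -0.2}
  ]
}}

```text
time: 24.98
tool_pos: [0.4995, 0.3229, 0.1099]
orientation: [-1.506, 1.57, -1.802]
contact_force: [-1.1, 0.3, -0.2]
finger_gap: 0.053
```

```bash
python3 - <<'E'
from h import *
o=snap("wrist","w18"); print(o["time"],o["tool_pos"],o["contact_force"],o["finger_gap"])
for X in ([0.4995,.3235,.0785],): print(proj("w18",X))
E
```

```text
24.975 [0.49951451 0.32292717 0.10989232] [-1.07821196  0.27155137 -0.16201405] 0.05300037182895728
[322.2586245  217.80824074]
```

View pics/w18.png

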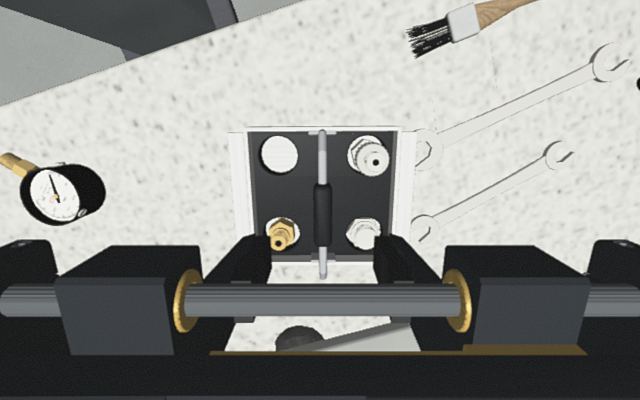

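```bash
python3 - <<'E'
from h import *
f=ld("w18")[0]; cv2.imwrite("pics/w18c.png",cv2.resize(f[115:290,220:430],None,fx=3.8,fy=3.4,interpolation=cv2.INTER_CUBIC))
g=f[150:290,310:336].max(axis=2).astype(int)
print([(150+i,int(v)) for i,v in enumerate(g[:,13]) if i%3==0])
for n,p,z in [("frontwall",(323,130),.03),("rearwall",(323,262),.03),("g1",(323,183),.0785),("g2",(323,233),.0785)]: print(n,onz("w18",p,z))
print(onz("w1",(300+357/6,145+268/5.9),.0785),onz("w1",(300+357/6,145+440/5.9),.0785))
E
```

```text
[(150, 187), (153, 209), (156, 207), (159, 208), (162, 208), (165, 210), (168, 207), (171, 211), (174, 209), (177, 209), (180, 208), (183, 218), (186, 31), (189, 50), (192, 64), (195, 59), (198, 61), (201, 58), (204, 59), (207, 61), (210, 61), (213, 57), (216, 58), (219, 59), (222, 56), (225, 57), (228, 55), (231, 55), (234, 54), (237, 52), (240, 50), (243, 50), (246, 88), (249, 212), (252, 210), (255, 214), (258, 211), (261, 211), (264, 210), (267, 213), (270, 212), (273, 209), (276, 174), (279, 188), (282, 232), (285, 45), (288, 82)]
frontwall [0.44496783 0.34081732 0.03      ]
rearwall [0.55471267 0.30729133 0.03      ]
g1 [0.4762492  0.33113715 0.0785    ]
g2 [0.51032864 0.32072621 0.0785    ]
[0.4781082  0.32895887 0.0785    ] [0.52048309 0.31700363 0.0785    ]
```

View pics/w18c.png

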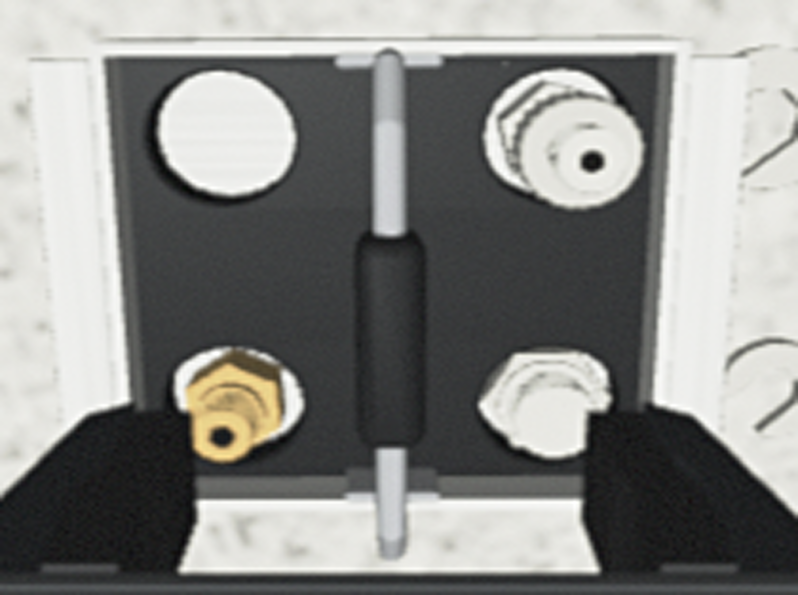

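{"api": "move_arm", "payload": {
  "commands": [
    {"xyz": [25,0.3,-0.5],"rot": [0,0,0],"claw": -0.2},
    {"xyz": [50,0.3,-0.5],"rot": [0,0,0],"claw": -0.2},
    {"xyz": [72,0.3,-0.5],"rot": [0,0,0],"claw": -0.2},
    {"xyz": [80,0.3,-0.5],"rot": [0,0,0],"claw": -0.2},
    {"xyz": [80,0.3,-0.5],"rot": [0,0,0],"claw": -0.2}
  ]
}}

```text
time: 25.65
tool_pos: [0.4995, 0.3232, 0.0303]
orientation: [-1.241, 1.57, -1.538]
contact_force: [-0.3, 0.1, 0.3]
finger_gap: 0.0525
```

{"api": "move_arm", "payload": {
  "commands": [
    {"xyz": [0,0,0],"rot": [0,0,0],"claw": 1},
    {"xyz": [0,0,0],"rot": [0,0,0],"claw": 1},
    {"xyz": [0,0,0],"rot": [0,0,0],"claw": 1},
    {"xyz": [0,0,0],"rot": [0,0,0],"claw": 1},
    {"xyz": [0,0,0],"rot": [0,0,0],"claw": 1},
    {"xyz": [0,0,0],"rot": [0,0,0],"claw": 1}
  ],
  "newtons": 50
}}

```text
time: 26.4
tool_pos: [0.4992, 0.3238, 0.0302]
orientation: [-1.067, 1.57, -1.363]
contact_force: [-0.5, -0.8, 1.3]
finger_gap: 0.0122
```

```bash
python3 - <<'E'
from h import *
o=snap("wrist","w19"); print(o["time"],o["tool_pos"],RPY(o["orientation"]).round(4),o["contact_force"],o["ft_torque"],o["finger_gap"])
E
```

```text
26.4 [0.49921129 0.3237948  0.03024941] [[ 2.000e-04  2.917e-01  9.565e-01]
 [-9.000e-04  9.565e-01 -2.917e-01]
 [-1.000e+00 -8.000e-04  4.000e-04]] [-0.48614442 -0.78478299  1.3046401 ] [-0.12335574  0.17235244  0.02325164] 0.012229313715089554
```

View pics/w19.png

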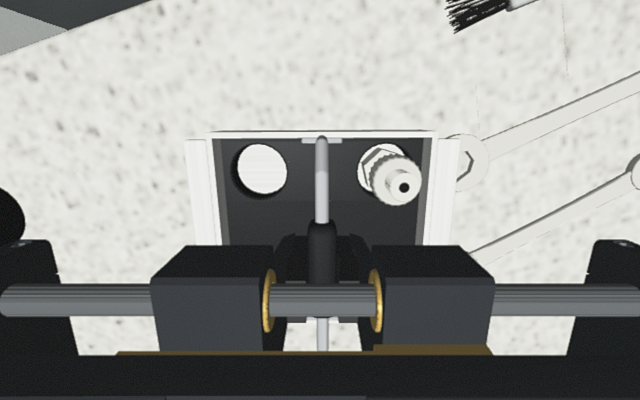

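{"api": "move_arm", "payload": {
  "commands": [
    {"xyz": [-5,0,0],"rot": [0,0,0],"claw": 1},
    {"xyz": [-20,0,0],"rot": [0,0,0],"claw": 1},
    {"xyz": [-45,0,0],"rot": [0,0,0],"claw": 1},
    {"xyz": [-75,0,0],"rot": [0,0,0],"claw": 1},
    {"xyz": [-90,0,0],"rot": [0,0,0],"claw": 1},
    {"xyz": [-90,0,0],"rot": [0,0,0],"claw": 1}
  ]
}}

```text
time: 27.2
tool_pos: [0.4995, 0.324, 0.121]
orientation: [0.221, 1.569, -0.075]
contact_force: [-0.7, 0.3, -5.5]
finger_gap: 0.0124
```

```bash
cat > t.py <<'E'
from h import *
from rig import bot
YS=-7.2
S=RS(YS); p0=np.array([0.55292,-0.12316,0.18467]); O=p0-S@np.array([-75.3,-72.5,74.0])/1000; ZT=30.25
def goal(x,y=0,z=9.5): return O+S@(np.array([x,y,z+ZT])/1000)
def st():
    o=bot.get_obs(); print(round(o["time"],2),"tray",(1000*S.T@(o["tool_pos"]-O)-[0,0,ZT]).round(2),"F",(S.T@o["contact_force"]).round(1),"gap",round(o["finger_gap"],4),"rotvec err",np.degrees(Rn.from_matrix(toolS(YS).T@RPY(o["orientation"])).as_rotvec()).round(2)); return o
E
python3 - <<'E'
from t import *
print(O); o=st(); print(o["tool_pos"],o["contact_force"])
for x,z in((-175,40),(-175,9.5)): print(goal(x,0,z)); rel(o,goal(x,0,z),toolS(YS))
E
```

```text
[ 0.66074065 -0.06370469  0.14942638]
27.2 tray [-201.07  364.49   32.1 ] F [-3.   0.2 -4.6] gap 0.0124 rotvec err [ 9.61 24.84 -2.12]
[0.49949205 0.32404874 0.12095683] [-0.74049385  0.26462682 -5.46521229]
[ 0.4739326  -0.04010534  0.13913631]
xyz mm [ -18.2 -355.8   81.8] rot deg [ -9.61 -24.84   2.12]
[ 0.48672082 -0.04172087  0.11149392]
xyz mm [   9.5 -353.6   94.5] rot deg [ -9.61 -24.84   2.12]
```

{"api": "move_arm", "payload": {
  "commands": [
    {"xyz": [-10,-25,5],"rot": [-1,-2,0.1],"claw": 1},
    {"xyz": [-20,-65,15],"rot": [-2,-5,0.4],"claw": 1},
    {"xyz": [-28,-110,25],"rot": [-3.5,-9,0.8],"claw": 1},
    {"xyz": [-32,-160,36],"rot": [-5,-13,1.2],"claw": 1},
    {"xyz": [-32,-210,48],"rot": [-6.5,-17,1.5],"claw": 1},
    {"xyz": [-28,-260,60],"rot": [-8,-21,1.8],"claw": 1},
    {"xyz": [-24,-305,70],"rot": [-9,-23.5,2],"claw": 1},
    {"xyz": [-20,-340,78],"rot": [-9.6,-24.8,2.1],"claw": 1},
    {"xyz": [-18,-355.8,81.8],"rot": [-9.6,-24.8,2.1],"claw": 1},
    {"xyz": [-18,-355.8,81.8],"rot": [-9.6,-24.8,2.1],"claw": 1},
    {"xyz": [-18,-355.8,81.8],"rot": [-9.6,-24.8,2.1],"claw": 1}
  ]
}}

```text
time: 28.58
tool_pos: [0.4733, -0.0395, 0.1379]
orientation: [-0.001, 1.138, -0.127]
contact_force: [-0.1, 0.2, -4.7]
finger_gap: 0.0121
```

```bash
python3 - <<'E'
from t import *
o=st(); snap("wrist","w20"); snap("scene","s20")
rel(o,goal(-165,0,9.5),toolS(YS))
f=ld("s20")[0]; cv2.imwrite("pics/s20c.png",cv2.resize(f[120:260,230:430],None,fx=4,fy=4,interpolation=cv2.INTER_CUBIC))
E
```

```text
28.57 tray [-176.17    0.48   39.18] F [-2.1  0.2 -4.2] gap 0.0121 rotvec err [-0.03  0.2  -0.02]
xyz mm [29.6 -0.5 11.3] rot deg [ 0.03 -0.2   0.02]
```

View pics/w20.png

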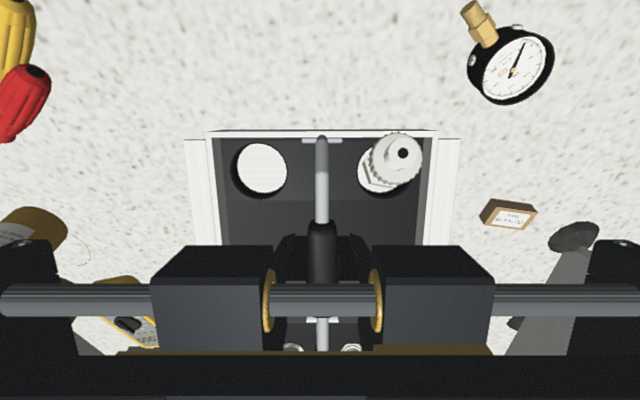

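View pics/s20c.png

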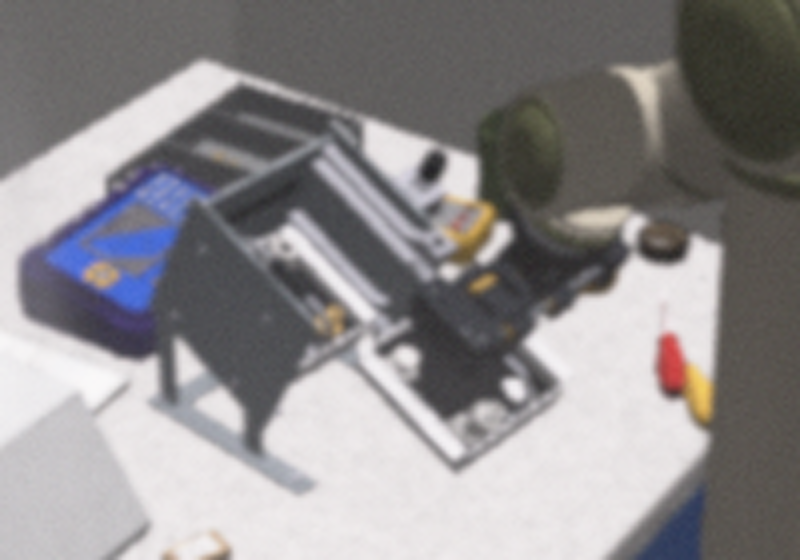

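```bash
python3 - <<'E'
from t import *
t=[np.cos(np.radians(-17.2)),np.sin(np.radians(-17.2)),0]; y=[-t[1],t[0],0]
T=np.array([0.49921,.32379,0.03025])
for p in [(322,131),(210,132),(435,132),(185,139),(458,139)]:
    X=onz("w19",p,.03); print(p,"tray x,y rel tool",1000*(X-T)@t,1000*(X-T)@y)
E
```

```text
(322, 131) tray x,y rel tool -59.79478184870173 0.21585882094706435
(210, 132) tray x,y rel tool -59.08987027540256 -60.28015046868951
(435, 132) tray x,y rel tool -59.447339262849 61.239900687093744
(185, 139) tray x,y rel tool -55.33480316145164 -74.21132080809404
(458, 139) tray x,y rel tool -55.77222067995653 74.10221958519058
```

{"api": "move_arm", "payload": {
  "commands": [
    {"xyz": [12,-0.3,5],"rot": [0,-0.1,0],"claw": 1},
    {"xyz": [25,-0.5,10],"rot": [0,-0.2,0],"claw": 1},
    {"xyz": [29.6,-0.5,11.3],"rot": [0,-0.2,0],"claw": 1},
    {"xyz": [29.6,-0.5,11.3],"rot": [0,-0.2,0],"claw": 1},
    {"xyz": [29.6,-0.5,11.3],"rot": [0,-0.2,0],"claw": 1}
  ]
}}

```text
time: 29.3
tool_pos: [0.4961, -0.0436, 0.1165]
orientation: [-0.002, 1.133, -0.128]
contact_force: [0.2, 0.3, -3.9]
finger_gap: 0.0124
```

```bash
python3 - <<'E'
from t import *
o=st(); snap("scene","s21");snap("top","t21")
rel(o,goal(-120,0,9.5),toolS(YS))
f=ld("t21")[0]; cv2.imwrite("pics/t21c.png",cv2.resize(f[120:250,290:420],None,fx=4.5,fy=4.5,interpolation=cv2.INTER_CUBIC))
E
```

```text
29.3 tray [-164.28   -0.66    9.99] F [-1.5  0.4 -3.6] gap 0.0124 rotvec err [-0.02 -0.09 -0.06]
xyz mm [ 0.6  0.6 44.3] rot deg [0.02 0.09 0.06]
```

View pics/t21c.png

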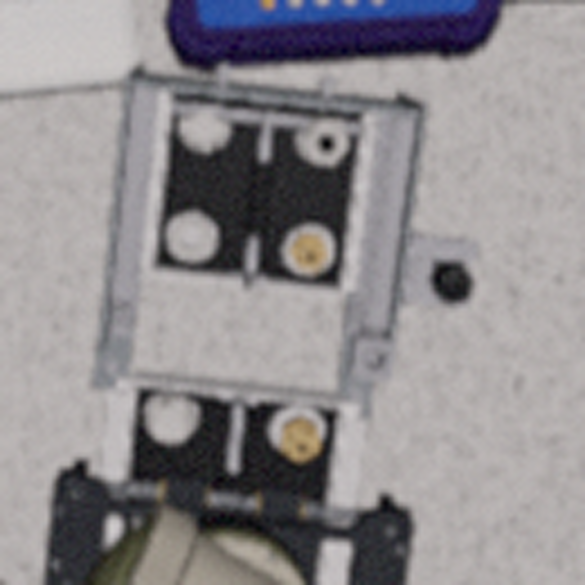

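{"api": "move_arm", "payload": {
  "commands": [
    {"xyz": [0.5,0.6,10],"rot": [0,0,0],"claw": 1},
    {"xyz": [0.5,0.6,20],"rot": [0,0,0],"claw": 1},
    {"xyz": [0.5,0.6,30],"rot": [0,0,0],"claw": 1},
    {"xyz": [0.5,0.6,40],"rot": [0,0,0],"claw": 1},
    {"xyz": [0.5,0.6,44],"rot": [0,0,0],"claw": 1}
  ]
}}

```text
time: 30.02
tool_pos: [0.5366, -0.0482, 0.1348]
orientation: [-0.003, 1.133, -0.128]
contact_force: [-0.7, -0.3, -5.6]
finger_gap: 0.0125
```

```bash
python3 - <<'E'
from t import *
o=st(); rel(o,goal(-80,0,9.5),toolS(YS))
E
```

```text
30.02 tray [-119.57   -0.15    9.39] F [-3.  -0.4 -4.8] gap 0.0125 rotvec err [-0.02 -0.1  -0.06]
xyz mm [-0.   0.1 39.6] rot deg [0.02 0.1  0.06]
```

{"api": "move_arm", "payload": {
  "commands": [
    {"xyz": [0,0,8],"rot": [0,0,0],"claw": 1},
    {"xyz": [0,0,16],"rot": [0,0,0],"claw": 1},
    {"xyz": [0,0,24],"rot": [0,0,0],"claw": 1},
    {"xyz": [0,0,24],"rot": [0,0,0],"claw": 1}
  ]
}}

```text
time: 30.52
tool_pos: [0.558, -0.0509, 0.1449]
orientation: [-0.003, 1.133, -0.128]
contact_force: [-0.6, -0.5, -5.3]
finger_gap: 0.0125
```

```bash
python3 - <<'E'
from t import *
o=st(); rel(o,goal(-50,0,9.5),toolS(YS)); snap("top","t22"); snap("scene","s22")
f=ld("t22")[0];a=cv2.resize(f[120:250,290:420],None,fx=4.5,fy=4.5,interpolation=cv2.INTER_CUBIC); cv2.imwrite("pics/t22c.png",a)
f=ld("s22")[0]; cv2.imwrite("pics/s22c.png",cv2.resize(f[130:250,260:410],None,fx=5,fy=5,interpolation=cv2.INTER_CUBIC))
E
```

```text
30.52 tray [-95.75  -0.17   9.44] F [-2.7 -0.5 -4.6] gap 0.0125 rotvec err [-0.02 -0.11 -0.06]
xyz mm [ 0.   0.2 45.7] rot deg [0.02 0.11 0.06]
```

View pics/t22c.png

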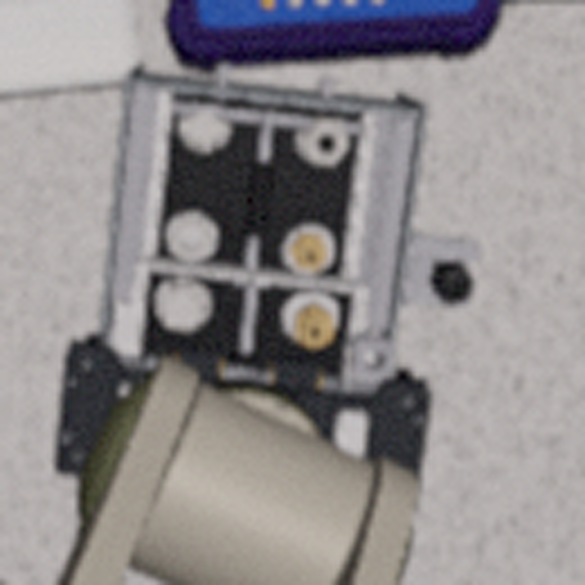

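View pics/s22c.png

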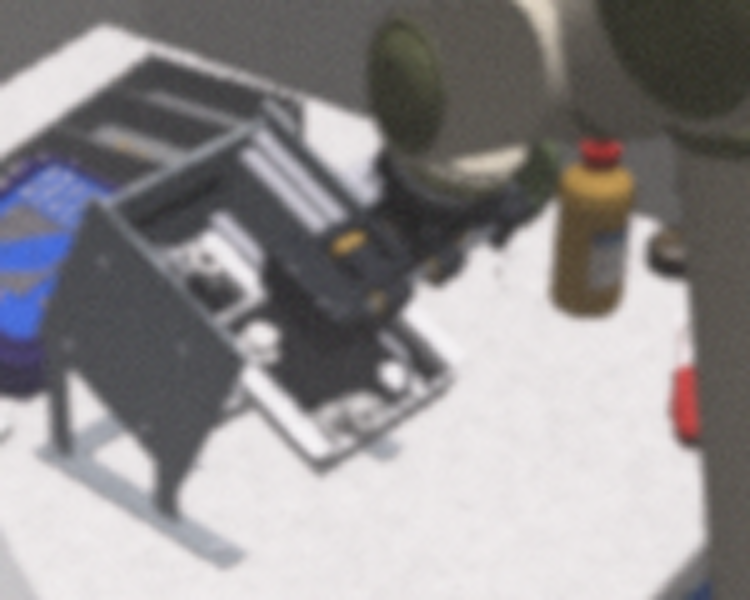

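{"api": "move_arm", "payload": {
  "commands": [
    {"xyz": [0,0,8],"rot": [0,0,0],"claw": 1},
    {"xyz": [0,0,16],"rot": [0,0,0],"claw": 1},
    {"xyz": [0,0,24],"rot": [0,0,0],"claw": 1},
    {"xyz": [0,0,24],"rot": [0,0,0],"claw": 1}
  ]
}}

```text
time: 31.12
tool_pos: [0.5796, -0.0536, 0.1551]
orientation: [-0.003, 1.132, -0.128]
contact_force: [0.4, 0.5, -4.1]
finger_gap: 0.0122
```

```bash
python3 -c "
from t import *
st()"
```

```text
31.12 tray [-71.65  -0.18   9.47] F [-1.4  0.5 -3.8] gap 0.0122 rotvec err [-0.02 -0.11 -0.06]
```

{"api": "move_arm", "payload": {
  "commands": [
    {"xyz": [0,0.1,8],"rot": [0,0,0],"claw": 1},
    {"xyz": [0,0.1,16],"rot": [0,0,0],"claw": 1},
    {"xyz": [0,0.1,24],"rot": [0,0,0],"claw": 1},
    {"xyz": [0,0.1,32],"rot": [0,0,0],"claw": 1},
    {"xyz": [0,0.1,32],"rot": [0,0,0],"claw": 1}
  ]
}}

```text
time: 31.75
tool_pos: [0.6083, -0.0571, 0.1686]
orientation: [-0.003, 1.133, -0.128]
contact_force: [0.7, 0.0, -5.1]
finger_gap: 0.0123
```

```bash
python3 -c "
from t import *
st()"
```

```text
31.75 tray [-39.78  -0.05   9.49] F [-1.5  0.1 -4.9] gap 0.0123 rotvec err [-0.02 -0.1  -0.06]
```

{"api": "move_arm", "payload": {
  "commands": [
    {"xyz": [0,0,8],"rot": [0,0,0],"claw": 1},
    {"xyz": [0,0,16],"rot": [0,0,0],"claw": 1},
    {"xyz": [0,0,24],"rot": [0,0,0],"claw": 1},
    {"xyz": [0,0,28],"rot": [0,0,0],"claw": 1},
    {"xyz": [0,0,28],"rot": [0,0,0],"claw": 1}
  ]
}}

```text
time: 32.38
tool_pos: [0.6331, -0.0602, 0.1803]
orientation: [-0.002, 1.133, -0.128]
contact_force: [-1.3, -0.2, -4.5]
finger_gap: 0.0125
```

```bash
python3 -c "
from t import *
st()"
```

```text
32.38 tray [-1.218e+01  1.000e-02  9.450e+00] F [-3.1 -0.4 -3.6] gap 0.0125 rotvec err [-0.02 -0.07 -0.06]
```

{"api": "move_arm", "payload": {
  "commands": [
    {"xyz": [0,0,3],"rot": [0,0,0],"claw": 1},
    {"xyz": [0,0,6],"rot": [0,0,0],"claw": 1},
    {"xyz": [0,0,8],"rot": [0,0,0],"claw": 1},
    {"xyz": [0,0,8],"rot": [0,0,0],"claw": 1}
  ]
}}

```text
time: 32.88
tool_pos: [0.6403, -0.0611, 0.1837]
orientation: [-0.002, 1.133, -0.128]
contact_force: [0.4, -0.1, -5.9]
finger_gap: 0.0124
```

```bash
python3 -c "
from t import *
st();snap('wrist','w23')"
```

```text
32.88 tray [-4.23  0.02  9.55] F [-2.2 -0.  -5.5] gap 0.0124 rotvec err [-0.02 -0.08 -0.06]
```

View pics/w23.png

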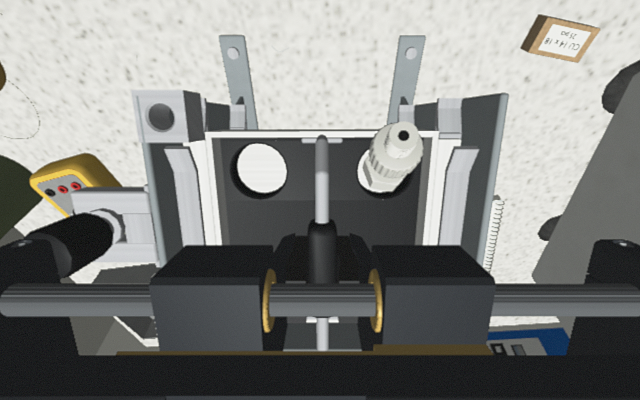

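{"api": "move_arm", "payload": {
  "commands": [
    {"xyz": [0,0,1.5],"rot": [0,0,0],"claw": 1},
    {"xyz": [0,0,3],"rot": [0,0,0],"claw": 1},
    {"xyz": [0,0,3],"rot": [0,0,0],"claw": 1}
  ]
}}

```text
time: 33.3
tool_pos: [0.6426, -0.0613, 0.1847]
orientation: [-0.002, 1.134, -0.128]
contact_force: [-3.5, 0.6, -4.2]
finger_gap: 0.0123
```

```bash
python3 -c "
from t import *
st()"
```

```text
33.3 tray [-1.64  0.11  9.43] F [-5.   0.2 -2.3] gap 0.0123 rotvec err [-0.01 -0.02 -0.05]
```

{"api": "move_arm", "payload": {
  "commands": [
    {"xyz": [0,0,1],"rot": [0,0,0],"claw": 1},
    {"xyz": [0,0,2],"rot": [0,0,0],"claw": 1},
    {"xyz": [0,0,2],"rot": [0,0,0],"claw": 1}
  ]
}}

```text
time: 33.67
tool_pos: [0.6446, -0.0616, 0.1857]
orientation: [-0.002, 1.134, -0.128]
contact_force: [-4.2, 0.3, -5.0]
finger_gap: 0.0123
```

```bash
python3 -c "
from t import *
st()"
```

```text
33.67 tray [0.53 0.05 9.48] F [-5.9 -0.2 -2.8] gap 0.0123 rotvec err [-0.01 -0.05 -0.05]
```

{"api": "move_arm", "payload": {
  "commands": [
    {"xyz": [0,0,1],"rot": [0,0,0],"claw": 1},
    {"xyz": [0,0,1],"rot": [0,0,0],"claw": 1}
  ]
}}

```text
time: 33.92
tool_pos: [0.6455, -0.0617, 0.1861]
orientation: [-0.002, 1.133, -0.128]
contact_force: [-3.7, -0.5, -4.3]
finger_gap: 0.0123
```

```bash
python3 -c "
from t import *
st()"
```

```text
33.92 tray [1.6  0.04 9.52] F [-5.1 -0.9 -2.4] gap 0.0123 rotvec err [-0.01 -0.06 -0.05]
```

{"api": "move_arm", "payload": {
  "commands": [
    {"xyz": [0,0,1],"rot": [0,0,0],"claw": 1},
    {"xyz": [0,0,1],"rot": [0,0,0],"claw": 1}
  ]
}}

```text
time: 34.17
tool_pos: [0.6464, -0.0618, 0.1866]
orientation: [-0.002, 1.133, -0.128]
contact_force: [-4.8, 0.5, -4.1]
finger_gap: 0.0126
```

```bash
python3 -c "
from t import *
st()"
```

```text
34.17 tray [2.61 0.07 9.53] F [-6.1 -0.1 -1.7] gap 0.0126 rotvec err [-0.02 -0.06 -0.05]
```

{"api": "move_arm", "payload": {
  "commands": [
    {"xyz": [0,0,1],"rot": [0,0,0],"claw": 1},
    {"xyz": [0,0,1],"rot": [0,0,0],"claw": 1}
  ]
}}

```text
time: 34.42
tool_pos: [0.6473, -0.0619, 0.187]
orientation: [-0.002, 1.134, -0.128]
contact_force: [-5.0, 2.0, -4.5]
finger_gap: 0.0125
```

```bash
python3 -c "
from t import *
st()"
```

```text
34.42 tray [3.55 0.05 9.54] F [-6.6  1.3 -1.8] gap 0.0125 rotvec err [-0.01 -0.05 -0.05]
```

{"api": "move_arm", "payload": {
  "commands": [
    {"xyz": [0,0,1],"rot": [0,0,0],"claw": 1},
    {"xyz": [0,0,1],"rot": [0,0,0],"claw": 1}
  ]
}}

```text
time: 34.67
tool_pos: [0.6478, -0.062, 0.1872]
orientation: [-0.002, 1.135, -0.127]
contact_force: [-8.1, 2.3, -4.0]
finger_gap: 0.0123
```

```bash
python3 -c "
from t import *
st()"
```

```text
34.67 tray [4.12 0.1  9.48] F [-9.2  1.3 -0.1] gap 0.0123 rotvec err [-0.02  0.01 -0.04]
```

{"api": "move_arm", "payload": {
  "commands": [
    {"xyz": [0,0,-2.6],"rot": [0,0,0],"claw": 1},
    {"xyz": [2,0,-2.6],"rot": [0,0,0],"claw": 1},
    {"xyz": [4,0,-2.6],"rot": [0,0,0],"claw": 1},
    {"xyz": [6,0,-2.6],"rot": [0,0,0],"claw": 1},
    {"xyz": [8,0,-2.6],"rot": [0,0,0],"claw": 1},
    {"xyz": [8,0,-2.6],"rot": [0,0,0],"claw": 1}
  ]
}}

```text
time: 35.42
tool_pos: [0.6493, -0.0623, 0.1789]
orientation: [-0.002, 1.133, -0.128]
contact_force: [-3.8, -0.9, -5.0]
finger_gap: 0.0126
```

```bash
python3 -c "
from t import *
st()"
```

```text
35.42 tray [ 1.99 -0.06  1.35] F [-5.4 -1.3 -3. ] gap 0.0126 rotvec err [-0.01 -0.06 -0.06]
```

{"api": "move_arm", "payload": {
  "commands": [
    {"xyz": [1,0,0],"rot": [0,0,0],"claw": 1},
    {"xyz": [1,0,0],"rot": [0,0,0],"claw": 1}
  ]
}}

```text
time: 35.67
tool_pos: [0.6498, -0.0623, 0.1783]
orientation: [-0.002, 1.133, -0.128]
contact_force: [-5.1, -0.5, -4.1]
finger_gap: 0.0128
```

```bash
python3 -c "
from t import *
st()"
```

```text
35.67 tray [ 2.18 -0.03  0.58] F [-6.3 -1.2 -1.6] gap 0.0128 rotvec err [-0.01 -0.09 -0.06]
```

{"api": "move_arm", "payload": {
  "commands": [
    {"xyz": [0.7,0,0],"rot": [0,0,0],"claw": 1},
    {"xyz": [0.7,0,0],"rot": [0,0,0],"claw": 1}
  ]
}}

```text
time: 35.92
tool_pos: [0.65, -0.0625, 0.1778]
orientation: [-0.003, 1.133, -0.129]
contact_force: [-6.6, 0.1, -2.7]
finger_gap: 0.0126
```

```bash
python3 -c "
from t import *
st();snap('wrist','w24')
f=ld('w24')[0]; cv2.imwrite('pics/w24c.png',cv2.resize(f[70:260,120:520],None,fx=2,fy=3,interpolation=cv2.INTER_CUBIC))"
```

```text
35.92 tray [ 2.21 -0.11  0.07] F [-7.1 -0.7  0.3] gap 0.0126 rotvec err [-0.02 -0.09 -0.07]
```

View pics/w24c.png

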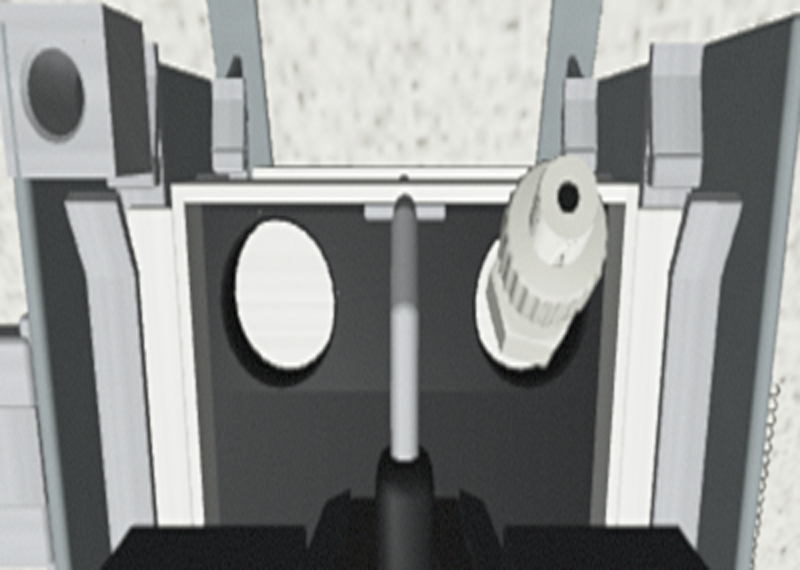

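{"api": "move_arm", "payload": {
  "commands": [
    {"xyz": [0.8,0,0],"rot": [0,0,0],"claw": 1},
    {"xyz": [0.8,0,0],"rot": [0,0,0],"claw": 0.6},
    {"xyz": [0.5,0,0],"rot": [0,0,0],"claw": 0.4},
    {"xyz": [0.5,0,0],"rot": [0,0,0],"claw": 0.3},
    {"xyz": [0.5,0,0],"rot": [0,0,0],"claw": 0.3}
  ]
}}

```text
time: 36.6
tool_pos: [0.6505, -0.0625, 0.1774]
orientation: [-0.003, 1.132, -0.128]
contact_force: [-0.1, -0.1, -0.1]
finger_gap: 0.0311
```

```bash
python3 -c "
from t import *
st();snap('wrist','w25')
f=ld('w25')[0]; cv2.imwrite('pics/w25c.png',cv2.resize(f[70:260,120:520],None,fx=2,fy=3,interpolation=cv2.INTER_CUBIC))"
```

```text
36.6 tray [ 2.46 -0.06 -0.52] F [-0.2 -0.1 -0.1] gap 0.0311 rotvec err [-0.01 -0.13 -0.06]
```

View pics/w25c.png

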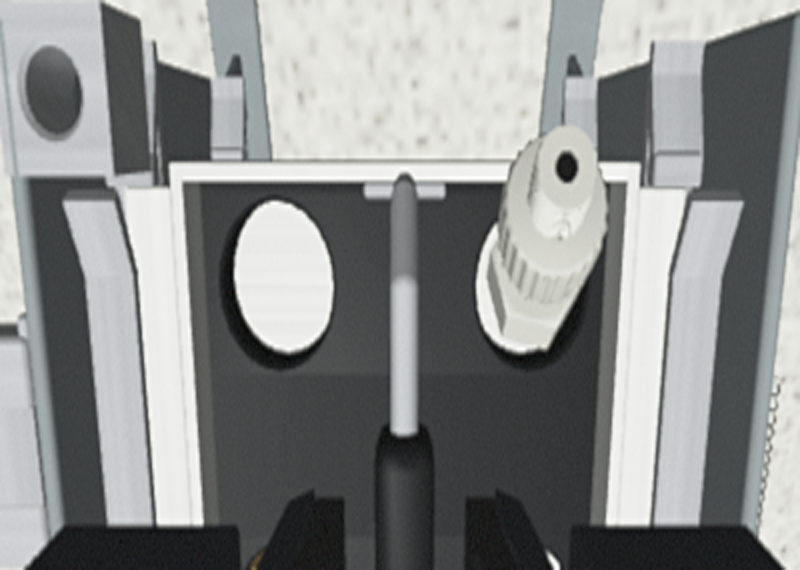

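{"api": "move_arm", "payload": {
  "commands": [
    {"xyz": [-15,0,0],"rot": [0,0,0],"claw": 0.3},
    {"xyz": [-40,0,0],"rot": [0,0,0],"claw": 0.3},
    {"xyz": [-80,0,0],"rot": [0,0,0],"claw": 0.3},
    {"xyz": [-130,0,-15],"rot": [0,0,0],"claw": 0.3},
    {"xyz": [-150,0,-30],"rot": [0,0,0],"claw": 0.3},
    {"xyz": [-150,0,-30],"rot": [0,0,0],"claw": 0.3},
    {"xyz": [-150,0,-30],"rot": [0,0,0],"claw": 0.3}
  ]
}}

```text
time: 37.52
tool_pos: [0.5604, -0.0509, 0.3]
orientation: [-0.002, 1.133, -0.128]
contact_force: [-0.4, 0.3, -0.6]
finger_gap: 0.0307
```

```bash
python3 -c "
from t import *
o=st();snap('wrist','w26')
f=ld('w26')[0]
for n,p in {'lipL top back':(-59,73,32),'rimfrontL home x0':(-56,76,30),'rimL x-3':(-59,76,30),'rimL if on lip':(-59,76,36),'bore':(-73.5,-72.5,66),'notch':(-20,-106,66),'lipR':(-59,-73,32)}.items(): print(n,proj('w26',O+S@((np.array(p)+[2*0,0,0])/1000)).round(1))
cv2.imwrite('pics/w26c.png',cv2.resize(f[60:260,180:460],None,fx=2.8,fy=2.9,interpolation=cv2.INTER_CUBIC))"
```

```text
37.52 tray [-2.8030e+01  1.0000e-01  1.4894e+02] F [-0.6  0.2 -0.3] gap 0.0307 rotvec err [-0.   -0.06 -0.06]
lipL top back [392.8 153.7]
rimfrontL home x0 [395.1 156.4]
rimL x-3 [395.3 153.5]
rimL if on lip [396.7 154.1]
bore [241.9 142.1]
notch [210.8 199. ]
lipR [250.8 153.8]
```

View pics/w26c.png

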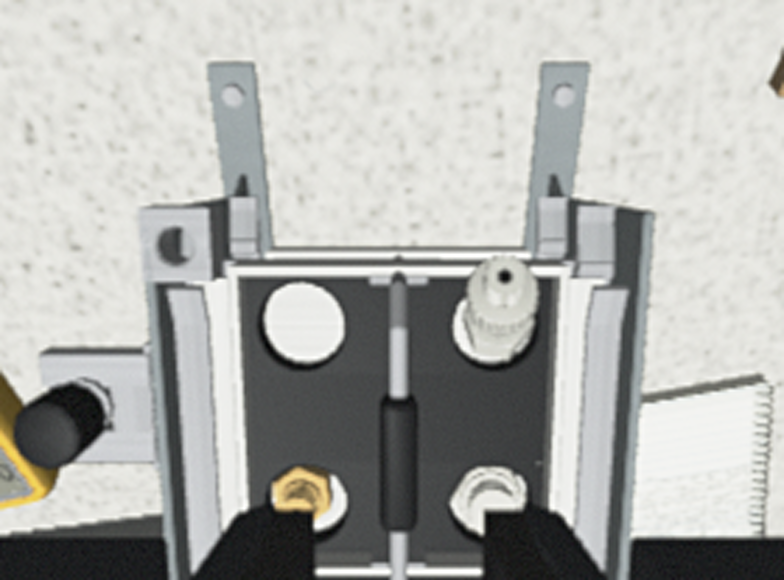

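```bash
python3 -c "
from t import *
for n,p in {'collar':(-18,-106,70),'knobtop':(-18,-106,102),'collar2':(-20,-106,70),'knobtop2':(-20,-106,102)}.items():
    u=proj('w26',O+S@(np.array(p)/1000)); print(n,(u-[180,60])*[2.8,2.9])
snap('top','t26');snap('scene','s26')
f=ld('t26')[0];g=ld('topA')[0]
a=cv2.resize(f[100:290,170:510],None,fx=2.3,fy=2.3,interpolation=cv2.INTER_CUBIC);cv2.imwrite('pics/t26c.png',a)
d=cv2.absdiff(f,g).max(axis=2); 
for n,(x,y) in {'gauge':(287,258),'seal':(271,200),'bottle':(459,210),'meter':(440,155)}.items(): print(n,d[y-15:y+15,x-15:x+15].max(),d[y-15:y+15,x-15:x+15].mean())
f=ld('s26')[0];cv2.imwrite('pics/s26c.png',cv2.resize(f[130:240,250:400],None,fx=5,fy=5,interpolation=cv2.INTER_CUBIC))"
```

```text
collar [ 82.55343504 412.24138042]
knobtop [ 44.625472   441.61706248]
collar2 [ 81.97123359 406.30675327]
knobtop2 [ 43.89573945 435.02858475]
gauge 90 10.822222222222223
seal 10 2.678888888888889
bottle 26 4.9255555555555555
meter 24 3.901111111111111
```

View pics/t26c.png

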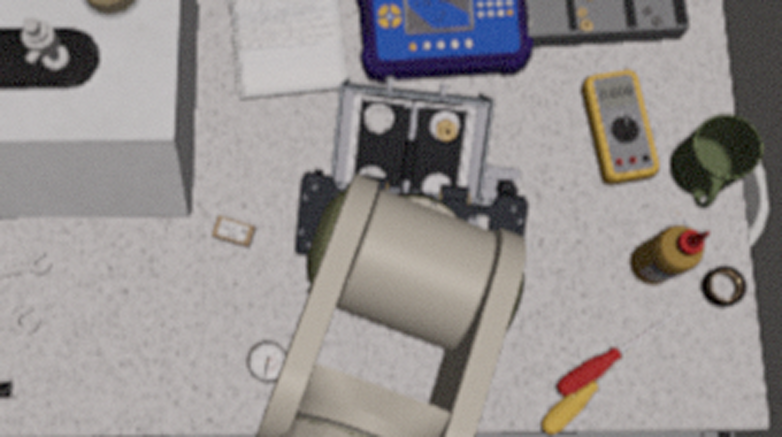

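View pics/s26c.png

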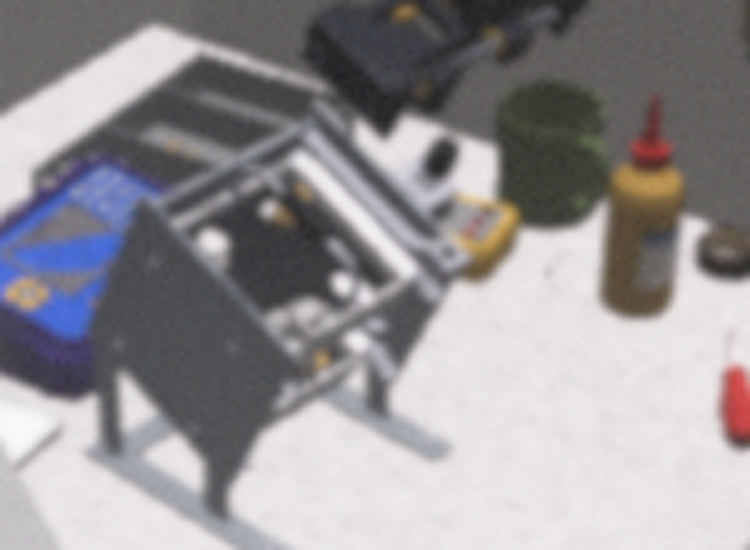

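```bash
python3 -c "
from rig import bot
o=bot.get_obs();print(o['time'],o['contact_force']);print(bot.job_done())"
```

```text
37.675 [-0.07070023  0.0888764  -0.8064229 ]
the job is handed in; nothing more can be done
None
```

I drew the keeper pin and hung it by its collar in the side notch. Then I slid the loaded tray in against the spring to the back plate, backed off 2 mm, let it down behind the lips and released it. The job was handed in at about 37.7 s of the 58 s, with the gripper clear and touching nothing.

**Last checks**
- **Tray:** the rims' front ends sit against the lips, within about 1 px of where they should be. As it was lowered, the ledges took its weight at about z = 0. No picture shows the rim height directly, so "fully down" rests on that force reading and the height at release.
- **Fittings:** the coupling, plug and reducer are all in their pockets. The coupling leans a little in its pocket.
- **Pin:** it hangs in the notch with the knob up. The knob top is about 6 crop px from where it should be. The collar, partly hidden, read about 15 crop px (about 5 px in the camera picture) off.
- **Bystanders:** the seal box, oil bottle and multimeter look unmoved in the top picture. The gauge could not be compared properly because the arm half hid it there, but the arm never went near it.

**Disagreements**
- **Fingertips:** they end about 22 mm short of the stated TCP. I found this by touching the boss and the table, which pressed on the table with nearly 19 N. It also meant the pin had been gripped near the top of its knob, though it held. I corrected for it before handling the tray.
- **Slot position:** the camera estimate along x was about 2 mm off. I corrected it by feeling for the back plate.

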